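Empty the drop-bottom ring hopper at the polishing bench

TASK

Carry the blue drop-bottom hopper of ring castings by its handle and set it down gently, upright and fully home, in the yellow-guided seat of the discharge stand, and let go of it. Then draw its slide bolt and throw the red-knobbed lever to swing the trap door wide open so that all five rings drop into the tray below; finally swing the trap door fully shut again and push the bolt fully home, leaving the hopper in its seat and the other things on the bench where they are.

Things in the scene. Friction and masses are not known exactly. Their poses are not given: they have to be found in the camera images.
- hopper: the loose blue sheet-metal hopper, about 0.8 kg in all, an open-topped square box 104 mm square outside and 95 mm high, with an aluminium foot flange 120 mm square and 6 mm thick at the bottom. Origin: centre of its underside; z up. A steel bail handle arches over it, in the plane x = 0; the bolt runs along its -x wall and the lever stands outside its +y wall. All further offsets are in this frame.
- bail (a point): the middle of the bail handle, 132 mm above the hopper's underside and 37 mm above its rim; axes as the hopper's. The handle's top is a straight round bar 12 mm thick running 28 mm either way along the hopper's y; grip it from above with the fingers closing along the hopper's x.
- gate (a joint): angle of the trap door and lever, one rigid part: 0 = shut (on its stop), 1.15 rad = wide open (on its stop). It turns about the hopper's +y axis through (-46, *, 20) mm. The 92 mm long door swings down from the hopper's -x side while the lever swings towards hopper +x. The hinge is stiff (0.08 N m): it stays where it is left, loaded or empty. With the bolt home it cannot turn.
- gate_hinge (a point): the point on the gate's hinge axis at the lever: hopper frame (-46, 80, 20) mm; axes as the hopper's.
- lever_knob (a point): centre of the red ball, 20 mm in diameter, on top of the lever, 105 mm from the hinge axis. Shut: hopper frame (-64, 80, 123) mm (lever leaning 10 degrees to -x); wide open: about (41, 80, 79) mm. The lever is a 10 mm round rod below it, its inner side 23 mm clear of the hopper's wall. It can be pushed or straddled from above with the fingers; about 1 N moves it.
- bolt (a joint): slide bolt: 0 = fully home (latched, its end crossing 12 mm past the lever's middle on the lever's +x side), 0.026 m = fully drawn, its end then 9 mm short of the lever. It slides along the hopper's -y as it is drawn; rubs with 1.2 N and stays where left. Starts 0 to 4 mm from home. Push it home only once the gate is shut, else it bars the lever.
- bolt_knob (a point): middle of the bolt's upright black knob, a cylinder 14 mm in diameter standing up to 132 mm above the hopper's underside; bolt home: hopper frame (-49.5, -22, 118) mm; drawn: (-49.5, -48, 118) mm. Axes as the hopper's.
- seat (a point): centre of the discharge stand's seat, 115 mm above the bench; z up. The stand is fixed: 138 mm square, tray below, clear panels, an aluminium frame with a 100 mm square opening on top. Four yellow guides, flared outwards and 22 mm high at most above the frame, one at the middle of each side, leave 2.5 mm play round the hopper's 120 mm foot, whose sides must lie along the stand's x and y (any of the four ways round). Fully home the hopper's underside is at this point.
- tray (a point): centre of the catch tray's floor in the stand, 6 mm above the bench, 130 mm square inside.
- ring0: silver ring casting, 24 mm outside, 18 mm inside, 7 mm high, 14 g; origin at the centre of its underside. It starts lying on the trap door in the hopper.
- ring1: silver ring casting, 24 mm outside, 18 mm inside, 7 mm high, 14 g; origin at the centre of its underside. It starts lying on the trap door in the hopper.
- ring2: silver ring casting, 24 mm outside, 18 mm inside, 7 mm high, 14 g; origin at the centre of its underside. It starts lying on the trap door in the hopper.
- ring3: silver ring casting, 24 mm outside, 18 mm inside, 7 mm high, 14 g; origin at the centre of its underside. It starts lying on the trap door in the hopper.
- ring4: silver ring casting, 24 mm outside, 18 mm inside, 7 mm high, 14 g; origin at the centre of its underside. It starts lying on the trap door in the hopper.
- wax: bystander: green bar of polishing compound, 100 x 40 x 35 mm high, origin at the centre of its underside; leave it.
- jar: bystander: amber jar with black lid, 60 mm in diameter, 75 mm high, origin at the centre of its underside; leave it.
- bench_block: bystander: steel bench block 60 x 60 x 22 mm high, origin at the centre of its underside; leave it.

How it is judged:
On the way, in this order (a step that is already met when the one before it is completed fails the run):
1. the hopper stands fully home in the seat, trap door shut, and has been let go (horizontal distance between bail and seat below 0.01 m and z of hopper in the frame of seat below 0.006 m and angle between hopper's own z axis and vertical below 0.06 rad and value of joint gate below 0.1 rad and contact force between the fingers and hopper below 0.1 N), for 0.2 s.
2. with the hopper in the seat the trap door is wide open and all five rings are in the tray (horizontal distance between bail and seat below 0.01 m and z of hopper in the frame of seat below 0.006 m and angle between hopper's own z axis and vertical below 0.06 rad and value of joint gate above 0.9 rad and horizontal distance between each of ring0, ring1, ring2, ring3, ring4 and tray below 0.08 m and z of each of ring0, ring1, ring2, ring3, ring4 in the frame of tray below 0.06 m), for 0.2 s.
At the end, for the whole second after the job is handed in: The hopper rests upright (within 3 degrees) in the seat, within 10 mm of its centre and 6 mm of its height; the trap door is shut within 0.06 rad and the bolt home within 8 mm; all five rings lie in the tray; the hopper is at rest (horizontal distance between bail and seat below 0.01 m and z of hopper in the frame of seat below 0.006 m and angle between hopper's own z axis and vertical below 0.06 rad and value of joint gate below 0.06 rad and value of joint bolt below 0.008 m and linear speed of hopper below 0.03 m/s and horizontal distance between each of ring0, ring1, ring2, ring3, ring4 and tray below 0.08 m and z of each of ring0, ring1, ring2, ring3, ring4 in the frame of tray below 0.06 m); the robot touches nothing.
It fails at once if the wax is shifted by more than 40 mm (distance of wax from where it was at the start of the episode above 0.04 m).
It fails at once if the jar is shifted by more than 40 mm (distance of jar from where it was at the start of the episode above 0.04 m).
It fails at once if the bench block is shifted by more than 40 mm (distance of bench_block from where it was at the start of the episode above 0.04 m).
It fails at once if the hopper is dropped: it moves at over 0.5 m/s with no finger on it (linear speed of hopper above 0.5 m/s and contact force between the fingers and hopper below 0.05 N).
It fails at once if the hopper is tipped by more than 40 degrees (angle between hopper's own z axis and vertical above 0.7 rad).
It also fails if it takes over 72 s, if anything falls off the work surface, if the arm or the gripper's body presses on something with over 40 N, if the wrist force passes 120 N, or if a joint passes its speed limit or range.

ROBOT

A 6-joint arm with a two-finger parallel gripper is mounted at the origin on the work surface. World frame = base frame: x ahead of the robot, y to its left, z up, the work surface at z = 0. Lengths are in m, angles in rad, forces in N, time in s.
With the tool pointing down it reaches from about 0.35 to 0.775 m from the base axis. Payload 5.5 kg.
Tool frame: the origin (TCP) lies between the finger pads; the fingertips stand 19 mm ahead of it and the grasp point (between the pads) is the TCP (env.tcp_to_tips is the distance from the TCP to the fingertips, in m); z points along the fingers, y is the direction in which the jaws open and shut (so a half turn about z gives the same grasp; the last joint's range is limited). The gripper opens to 85 mm and grips with 20 to 120 N. Pads are 22 mm wide; open, the fingers measure 114 mm over their backs; the gripper's body (76 mm by 85 mm) begins 54 mm behind the grasp point. The pads swing forward as they close: fully open they stand 13 mm farther back than shut.
Start: joints at [-1.263, 0.313, 0.046, 1.304, 0, 1.431], TCP at [0.249, -0.518, 0.25] pointing down, gripper open.
Joint ranges: [-2.76, 2.76], [-0.86, 1.69], [-1.03, 1.26], [-2.2, 2.34], [-1.47, 1.5], [-3.14, 3.14]. Speed limits (rad/s): [2.57, 2.57, 3.14, 3.14, 3.14, 3.14].

INTERFACE

Orientations are given as a unit quaternion [w, x, y, z].
In Python, from workcell import env, eyes, job gives the robot as it stands. The module is installed in compiled form; this text tells all that it offers.
- The arm moves only by the tool move_arm, never from a script. Its argument "commands" is a list of rows, each a list of 3 entries, a list of its own where there are three numbers: the shift along the world's x, y, z as a fraction of full scale, then the turn, a rotation vector about the world's x, y, z as a fraction of full scale, then the gripper command: -1 is shut, 1 is fully open, values between are in proportion. In form: [[[x, y, z], [wx, wy, wz], gripper], ...]. A call has 1 to 5 rows; each row shifts and turns the commanded pose from where the row before left it; what a row does not reach is not made up. Full scale, the value 1, is 0.04 m for a shift and 8 degrees for a turn. A row lasts 1/10 s, in which the tool goes at most 50 mm and 8.59 degrees, less where a joint would pass 70% of its speed; a pose out of reach is approached as far as the arm can. A call with a number of a shift or a turn outside -1 to 1 is refused whole. A call with a gripper value outside its range is refused whole. The fingers move at their own pace and stop on an object; "newtons" is the grip in N (left out, the last holds). Time passes only in rows, so rows that do not move let the fingers close. It gives the time, the measured TCP pose, the force and the opening at its end, in the units of the state.
- env.get_state(): the state, without advancing time (a new reading comes with each control period).
- eyes.read_camera(name): name is "scene" or "top" or "wrist"; returns a dict with "frame" (480x640x3 uint8, red, green, blue), "mtx" (3x3 intrinsics, pixels), "camera_from_world" (4x4, takes a point from world to camera coordinates); the wrist camera has in their place "mount" (4x4, takes a point from camera to tool coordinates, whose origin is the TCP and whose axes are the flange's). Camera axes: x right, y down, z forward; pixel columns grow to the right and rows downward; lengths in m; the calibration is good to about 2 mm. A picture is of the moment at which its call begins: read the wrist's pose just before it. There is no depth.
- job.hand_in(): hands the job in, once; it reports no verdict.
The state is a dict: "clock": time; "joint_pos": joint angles; "qvel": joint speeds; "tau": joint torques, N m; "tcp_pos": TCP position; "orientation": TCP orientation; "wrist_force": force on the tool from outside, world axes, zero at the start; "ft_torque": the same for the moment, N m; "finger_gap": finger opening in m.
Only numpy, scipy, OpenCV 4.12 (cv2) and the standard library are available. Lean on these libraries where they do the work, as an engineer would, in place of code of your own. Each camera call takes 0.05 s, during which the arm holds its last target.

## Working session

There is one attempt and no reset: what is moved stays moved. The work goes in short steps, Python scripts to look and compute and a tool call to move; the robot and the scene stay as the last step left them, time stands still between calls to the robot, and variables do not carry over. Pictures are saved under pics/ and viewed, and the job is handed in when it is done.

Besides the shell and the picture viewer there is one more tool, called after "Call:" as name(argument=value, ...), one argument or row to a line, values as JSON. move_arm: Moves the arm, as the interface text tells. Its arguments: {"type":"object","properties":{"commands":{"type":"array","items":{"type":"array"}},"newtons":{"type":"number"}},"required":["commands"]}

```bash
mkdir -p pics; python3 - <<'E'
from workcell import env, eyes, job
import cv2,json
print(env.get_state(), env.tcp_to_tips)
for n in ["scene","top","wrist"]:
    r=eyes.read_camera(n); cv2.imwrite(f"pics/{n}0.png",r["frame"][:,:,::-1])
    print(n,{k:v.tolist() for k,v in r.items() if k!="frame"})
E
```

```text
{'clock': 0.0, 'joint_pos': array([-1.26261470e+00,  3.14033432e-01,  4.49617559e-02,  1.30359053e+00,
        4.09551409e-06,  1.43120507e+00]), 'qvel': array([-6.57695233e-04, -2.54942173e-04,  1.40994865e-03, -5.67098253e-04,
        1.70581198e-03,  5.82574310e-05]), 'tau': array([-1.04946305e-04, -4.80627966e+01,  2.98534119e+01,  1.94042333e-02,
       -1.10353049e-04, -1.85978593e-05]), 'tcp_pos': array([ 0.24880128, -0.51785225,  0.249383  ]), 'orientation': array([-9.29800236e-04,  9.75041521e-01,  2.22020634e-01, -7.65088002e-05]), 'wrist_force': array([ 0.29211597,  0.44277019, -0.07650223]), 'ft_torque': array([0.04342703, 0.01675166, 0.02610479]), 'finger_gap': 0.08536558629269082} 0.019
scene {'mtx': [[450.0577463983721, 0.0, 317.2917575246863], [0.0, 450.0577463983721, 240.52392975612193], [0.0, 0.0, 1.0]], 'camera_from_world': [[-0.5813708829548695, 0.8135726560714123, -0.010364832134798895, 0.3092177504957037], [0.6245913692635219, 0.43809040018157586, -0.6465001335732773, -0.30461223443549484], [-0.5214340973639854, -0.3823301381811978, -0.762843462018619, 1.1421885
[... 197 characters left out ...]
17434, -0.9998487946300143, 0.0008914051586114608, 0.03444357202866496], [-0.9988036984007576, -0.017389035011554074, -0.04570332069264977, 0.5833814608702015], [0.045711910780647465, -9.66347459028156e-05, -0.9989546595689454, 0.7442266575068965], [0.0, 0.0, 0.0, 1.0]]}
wrist {'mtx': [[381.8652127729086, 0.0, 324.5084466809763], [0.0, 381.8652127729086, 235.55697805473173], [0.0, 0.0, 1.0]], 'mount': [[-0.0008961848696931448, -0.9512362505599685, -0.30846197897519156, 0.07862846088467629], [0.9999995017274331, -0.0009881361976829504, 0.00014188636383416828, -0.0007482118948678451], [-0.0004397698997735145, -0.30846169812063706, 0.95123666213775, -0.12378672034794241], [0.0, 0.0, 0.0, 1.0]]}
```

View pics/scene0.png

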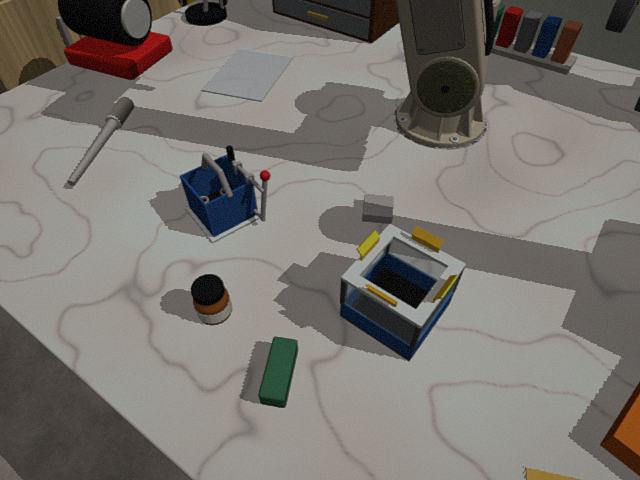

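View pics/top0.png

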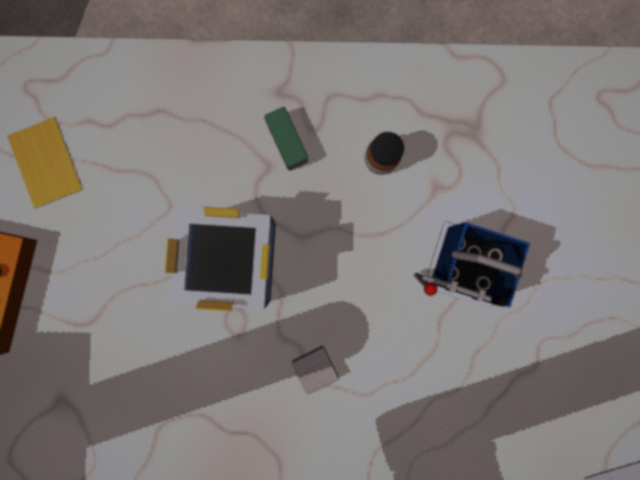

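View pics/wrist0.png

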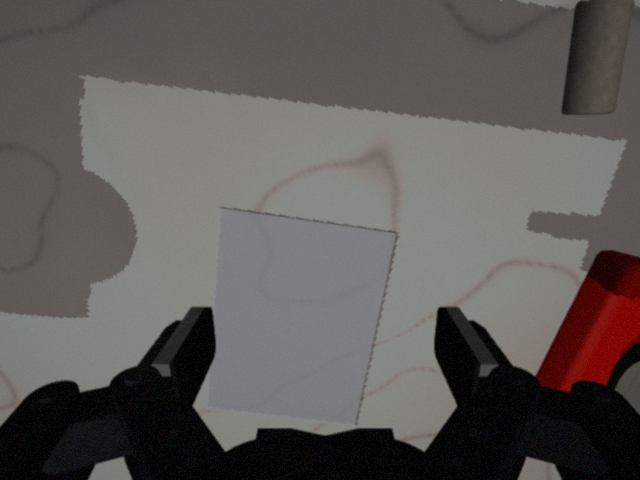

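```bash
python3 - <<'E'
import cv2
t=cv2.imread("pics/top0.png"); s=cv2.imread("pics/scene0.png")
def c(im,x,y,w,h,f,n): cv2.imwrite(n,cv2.resize(im[y:y+h,x:x+w],None,fx=f,fy=f,interpolation=cv2.INTER_CUBIC))
c(t,405,210,135,105,5.5,"pics/th.png"); c(t,155,195,130,125,4.8,"pics/ts.png")
c(s,170,135,115,115,5,"pics/sh.png"); c(s,330,215,145,145,4,"pics/ss.png")
E
```

```text
(no output)
```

View pics/th.png

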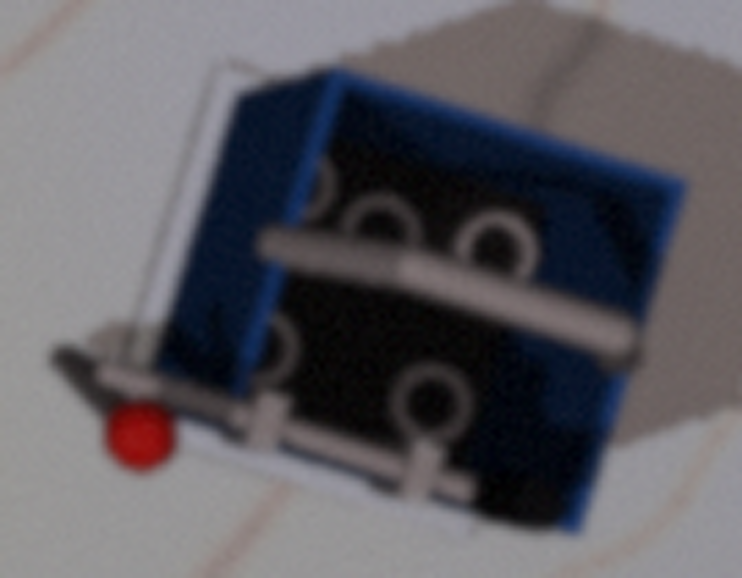

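View pics/ts.png

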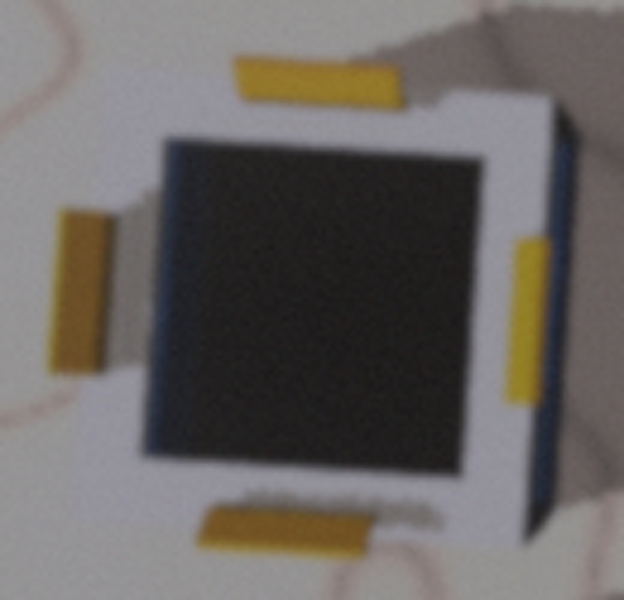

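View pics/sh.png

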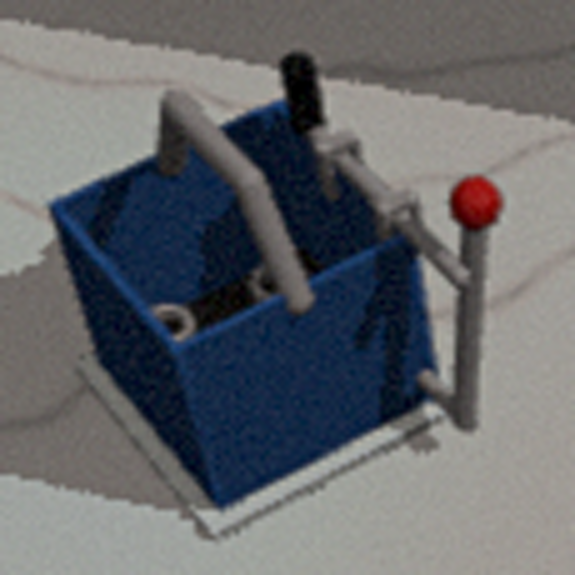

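View pics/ss.png

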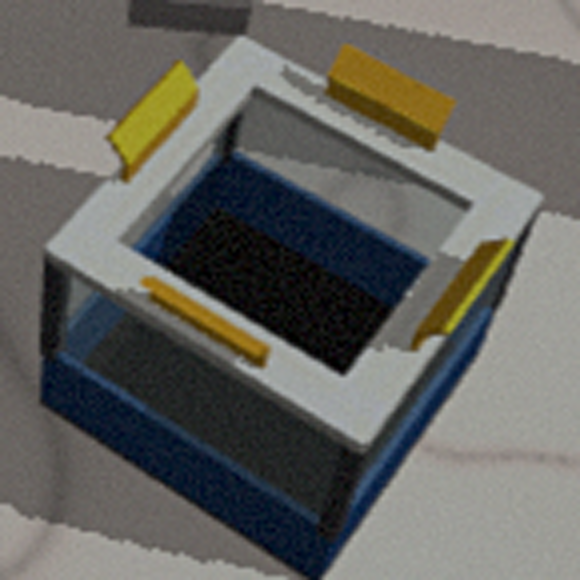

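```bash
cat > h.py <<'E'
import numpy as np, cv2
from scipy.optimize import least_squares
from scipy.spatial.transform import Rotation as R
def cam(eyes,n):
    r=eyes.read_camera(n); return r["frame"][:,:,::-1].copy(), r["mtx"], r["camera_from_world"]
def proj(P,K,T):
    P=np.atleast_2d(P); c=P@T[:3,:3].T+T[:3,3]; u=c@K.T; return u[:,:2]/u[:,2:]
def un(p,o,f): return (np.array(p)+.5)/f-.5+np.array(o)
def place(P,q,z=0):
    c,s=np.cos(q[2]),np.sin(q[2]); P=np.array(P)/1000.
    return np.c_[P[:,0]*c-P[:,1]*s+q[0],P[:,0]*s+P[:,1]*c+q[1],P[:,2]+z]
def fit(obs,q0,z=0):
    # obs list of (P,uv,K,T)
    f=lambda q:np.concatenate([(proj(place(P,q,z if z is not None else q[3]),K,T)-uv).ravel() for P,uv,K,T in obs])
    return least_squares(f,q0,loss='soft_l1')
E
cat > fit0.py <<'E'
from h import *
from workcell import env,eyes
_,Kt,Tt=cam(eyes,"top");_,Ks,Ts=cam(eyes,"scene")
o=[([[52,52,95],[52,-52,95],[-52,-52,95],[-64,80,123],[60,60,6]],un([[332,72],[685,182],[578,530],[140,436],[220,65]],(405,210),5.5),Kt,Tt),
([[52,-52,95],[52,52,95],[-52,-52,95],[60,60,0],[-64,80,123]],un([[55,205],[180,345],[280,100],[215,540],[475,203]],(170,135),5),Ks,Ts)]
for oo in ([o[0]],[o[1]],o):
    r=fit(oo,[.5,-.35,-.25]); print("hop",r.x.round(4),np.degrees(r.x[2]).round(2),r.fun.round(1))
P=[[50,50,0],[50,-50,0],[-50,-50,0],[-50,50,0]]
o=[(P+[[69,-69,0],[-69,-69,0]],un([[168,140],[482,158],[460,473],[147,457],[555,92],[530,542]],(155,195),4.8),Kt,Tt),
([P[2],P[3],P[0],P[1],[-69,-69,0],[-69,69,0],[69,69,0],[69,-69,0]],un([[255,88],[472,205],[345,373],[122,240],[240,38],[543,198],[365,445],[48,247]],(330,215),4),Ks,Ts)]
for oo in ([o[0]],[o[1]],o):
    r=fit(oo,[.55,.2,-.05],.115); print("seat",r.x.round(4),np.degrees(r.x[2]).round(2),r.fun.round(1))
E
python3 fit0.py
```

```text
hop [ 0.5523 -0.2248 -0.2967] -17.0 [-0.1 -0.8  0.3 -0.   0.2  1.3 -0.   0.2 -0.5 -0.4]
hop [ 0.5506 -0.2255 -0.296 ] -16.96 [-1.2 -0.7 -0.6  1.2  0.4 -0.8  0.4  0.3  0.6 -0.2]
hop [ 0.5518 -0.2249 -0.2963] -16.98 [-0.1 -0.5  0.3  0.2  0.3  1.6  0.   0.5 -0.5 -0.2 -1.4 -0.3 -0.8  1.7
  0.3 -0.4  0.2  0.9  0.4  0.3]
seat [ 0.5543  0.1804 -0.0336] -1.92 [-0.3 -0.6  1.1 -0.9  1.8  0.5 -0.2  0.4 -0.7  0.8 -0.7 -0.3]
seat [ 0.553   0.1815 -0.0458] -2.63 [ 0.2 -0.7  0.8 -0.3 -0.   1.4 -1.2  0.3  0.3 -0.1 -0.2 -0.3 -0.1 -0.3
  0.   0.3]
seat [ 0.5537  0.1812 -0.041 ] -2.35 [-0.6 -0.4  0.7 -0.3  1.   1.2 -1.   0.6 -1.   1.6 -1.6  0.4 -0.4 -0.5
  0.4 -0.3 -0.2  1.6 -1.6  0.7 -0.3  0.1 -0.7 -0.3 -0.2 -0.1 -0.3  0.8]
```

Call:
move_arm(
  commands=[
    [[0.75, 0.73, 0.1], [0, 0, 0.59], 0.1],
    [[0.75, 0.73, 0], [0, 0, 0.59], 0.1],
    [[0.75, 0.73, 0], [0, 0, 0.59], 0.1],
    [[0.75, 0.73, 0], [0, 0, 0.59], 0.1],
    [[0.75, 0.73, 0], [0, 0, 0.59], 0.1],
  ],
)

```text
clock: 0.75
tcp_pos: [0.3999, -0.3711, 0.2543]
orientation: [0.0, 0.908, 0.418, 0.0]
wrist_force: [0.6, 0.5, -0.4]
finger_gap: 0.0466
```

Call:
move_arm(
  commands=[
    [[0.75, 0.73, 0], [0, 0, 0.59], 0.1],
    [[0.75, 0.73, 0], [0, 0, 0.59], 0.1],
    [[0.75, 0.73, 0], [0, 0, 0.59], 0.1],
    [[0.75, 0.73, 0], [0, 0, 0.59], 0.1],
    [[0.75, 0.73, 0], [0, 0, 0.59], 0.1],
  ],
)

```text
clock: 1.25
tcp_pos: [0.55, -0.2249, 0.2543]
orientation: [0.0, 0.804, 0.595, 0.0]
wrist_force: [-0.1, -0.3, 0.4]
finger_gap: 0.0468
```

Call:
move_arm(
  commands=[
    [[0, 0, 0], [0, 0, 0], 0.1],
  ],
)

```text
clock: 1.35
tcp_pos: [0.5518, -0.2227, 0.2539]
orientation: [-0.0, 0.802, 0.597, 0.001]
wrist_force: [-1.1, -0.5, -0.1]
finger_gap: 0.0467
```

```bash
cat >> h.py <<'E'
def wcam(env,eyes):
    s=env.get_state(); r=eyes.read_camera("wrist")
    q=s["orientation"]; B=np.eye(4); B[:3,:3]=R.from_quat([q[1],q[2],q[3],q[0]]).as_matrix(); B[:3,3]=s["tcp_pos"]
    return r["frame"][:,:,::-1].copy(), r["mtx"], np.linalg.inv(B@r["mount"]), s
E
cat > w.py <<'E'
from h import *
import sys
from workcell import env,eyes
im,K,T,s=wcam(env,eyes)
q=[float(v) for v in sys.argv[2:6]] if len(sys.argv)>5 else None
print(s["tcp_pos"].round(4), "toolx yaw",np.degrees(np.arctan2(*R.from_quat(np.roll(s["orientation"],-1)).as_matrix()[[0,1],[1,1]][::-1])).round(2))
np.savez("w_%s.npz"%sys.argv[1],im=im,K=K,T=T)
if q:
    H=[[52,52,95],[52,-52,95],[-52,-52,95],[-52,52,95],[0,28,138],[0,-28,138],[-49.5,-22,132],[-64,80,123]]
    for p in proj(place(H,q[:3],q[3]),K,T): 
        if abs(p).max()<2000: cv2.drawMarker(im,(int(round(p[0])),int(round(p[1]))),(0,255,255),cv2.MARKER_CROSS,12,1)
cv2.imwrite("pics/w_%s.png"%sys.argv[1],im)
E
python3 w.py 1 0.5518 -0.2249 -0.2963 0
```

```text
[ 0.5518 -0.2227  0.2539] toolx yaw -16.72
```

View pics/w_1.png

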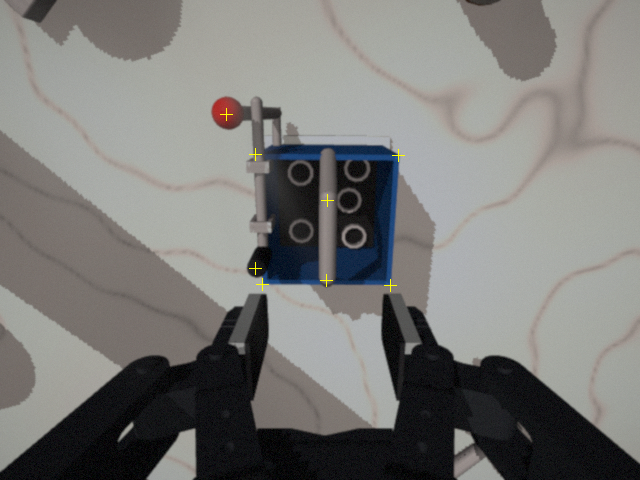

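Call:
move_arm(
  commands=[
    [[0, -0.05, -0.8], [0, 0, -0.03], 0.1],
    [[0, 0, -0.8], [0, 0, 0], 0.1],
    [[0, 0, -0.8], [0, 0, 0], 0.1],
    [[0, 0, -0.4], [0, 0, 0], 0.1],
    [[0, 0, -0.23], [0, 0, 0], 0.1],
  ],
)

```text
clock: 1.9
tcp_pos: [0.547, -0.2287, 0.1311]
orientation: [-0.001, 0.806, 0.591, -0.001]
wrist_force: [-0.3, -0.6, 0.6]
finger_gap: 0.0469
```

Call:
move_arm(
  commands=[
    [[0, 0, 0], [0, 0, 0], -0.5],
    [[0, 0, 0], [0, 0, 0], -1],
    [[0, 0, 0], [0, 0, 0], -1],
    [[0, 0, 0], [0, 0, 0], -1],
  ],
  newtons=60,
)

```text
clock: 2.3
tcp_pos: [0.5504, -0.2295, 0.1347]
orientation: [0.002, 0.806, 0.592, 0.001]
wrist_force: [3.4, -1.9, -0.7]
finger_gap: 0.0099
```

```bash
python3 w.py 2 0.5518 -0.2249 -0.2963 0; python3 -c "
from workcell import env
s=env.get_state();print(s)"
```

```text
[ 0.5504 -0.2295  0.1347] toolx yaw -17.4
{'clock': 2.35, 'joint_pos': array([-5.29409363e-01,  4.06903166e-01, -1.07206407e-01,  1.05228955e+00,
       -5.42335246e-04,  1.34502282e+00]), 'qvel': array([ 0.00242467,  0.00055779,  0.0015168 , -0.00347807, -0.00200602,
        0.0001506 ]), 'tau': array([ 9.96384434e-01, -5.01085067e+01,  2.52982682e+01,  1.53269369e+00,
        3.58861461e-01,  4.59838368e-03]), 'tcp_pos': array([ 0.55039031, -0.22953466,  0.13470607]), 'orientation': array([2.12584162e-03, 8.05911433e-01, 5.92031972e-01, 6.23027905e-04]), 'wrist_force': array([ 2.74740735, -3.15541759,  0.78624903]), 'ft_torque': array([-0.5314688 , -0.4917278 ,  0.04068142]), 'finger_gap': 0.010509844656673513}
```

View pics/w_2.png

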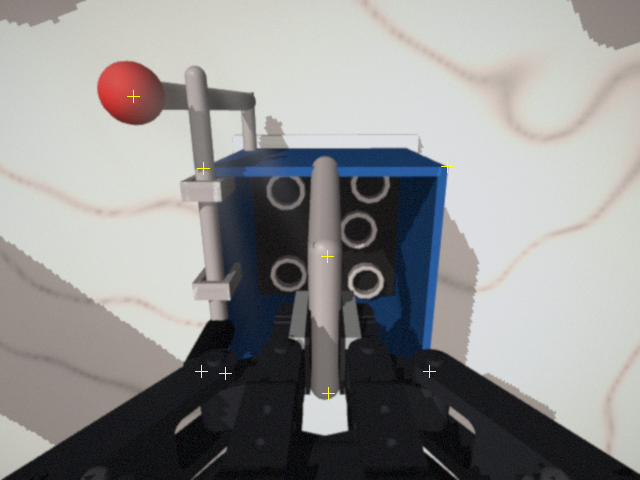

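Call:
move_arm(
  commands=[
    [[0, 0, 0.1], [0, 0, 0], -1],
    [[0, 0, 0.2], [0, 0, 0], -1],
    [[0, 0, 0.3], [0, 0, 0], -1],
    [[0, 0, 0.4], [0, 0, 0], -1],
  ],
  newtons=80,
)

```text
clock: 2.75
tcp_pos: [0.5478, -0.2275, 0.1727]
orientation: [-0.002, 0.806, 0.592, -0.001]
wrist_force: [-0.0, -0.3, -8.1]
finger_gap: 0.0095
```

```bash
python3 w.py 3; python3 -c "
from workcell import env,eyes
import cv2
s=env.get_state();print(s)
cv2.imwrite('pics/s3.png',cv2.resize(eyes.read_camera('scene')['frame'][100:260,130:330,::-1],None,fx=3,fy=3))"
```

```text
[ 0.5478 -0.2275  0.1727] toolx yaw -17.37
{'clock': 2.8, 'joint_pos': array([-5.28883169e-01,  3.80030828e-01, -4.10074739e-02,  1.14788536e+00,
        6.88214825e-05,  1.34505692e+00]), 'qvel': array([ 0.00068727, -0.00954022, -0.00087829, -0.06724948,  0.00359406,
        0.00016988]), 'tau': array([-4.35185507e-01, -4.52115297e+01,  2.56051487e+01, -3.02205076e-01,
       -1.32689386e-02,  3.70062116e-03]), 'tcp_pos': array([ 0.54940784, -0.22840125,  0.17638556]), 'orientation': array([8.45787106e-04, 8.05766992e-01, 5.92231945e-01, 4.03172585e-04]), 'wrist_force': array([ 0.72910241, -0.16195114, -4.81469684]), 'ft_torque': array([-0.01929028, -0.2195285 , -0.03181759]), 'finger_gap': 0.009321410961703505}
```

View pics/s3.png

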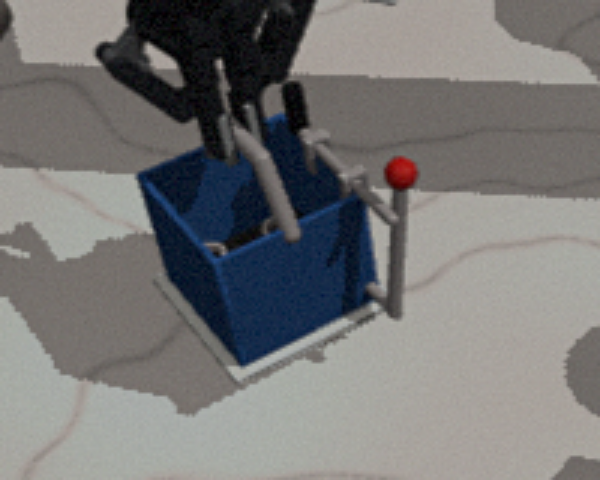

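View pics/w_3.png

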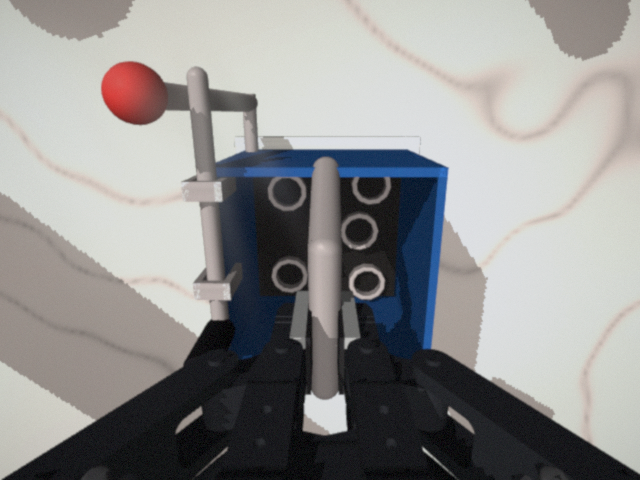

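Call:
move_arm(
  commands=[
    [[0, 0, 0.6], [0, 0, 0], -1],
    [[0, 0, 0.8], [0, 0, 0], -1],
    [[0, 0.1, 0.8], [0, 0, 0], -1],
    [[0, 0.2, 0.6], [0, 0, 0.1], -1],
    [[0, 0.4, 0.3], [0, 0, 0.2], -1],
  ],
)

```text
clock: 3.35
tcp_pos: [0.5495, -0.201, 0.2991]
orientation: [0.002, 0.793, 0.609, 0.0]
wrist_force: [1.4, -0.4, -7.2]
finger_gap: 0.0092
```

Call:
move_arm(
  commands=[
    [[0, 0.6, 0], [0, 0, 0.2], -1],
    [[0, 0.8, 0], [0, 0, 0.2], -1],
    [[0.02, 0.9, 0], [0, 0, 0.2], -1],
    [[0.02, 0.9, 0], [0, 0, 0.2], -1],
    [[0.02, 0.9, 0], [0, 0, 0.2], -1],
  ],
)

```text
clock: 3.85
tcp_pos: [0.5503, -0.034, 0.2958]
orientation: [-0.001, 0.748, 0.664, -0.001]
wrist_force: [0.5, 0.2, -7.7]
finger_gap: 0.0093
```

Call:
move_arm(
  commands=[
    [[0.02, 0.9, 0], [0, 0, 0.2], -1],
    [[0.02, 0.9, 0], [0, 0, 0.2], -1],
    [[0, 0.9, 0], [0, 0, 0.1], -1],
    [[0, 0.8, 0], [0, 0, 0.03], -1],
    [[0, 0.7, 0], [0, 0, 0], -1],
  ],
)

```text
clock: 4.35
tcp_pos: [0.5515, 0.1343, 0.2958]
orientation: [-0.001, 0.723, 0.691, -0.001]
wrist_force: [0.4, -0.8, -8.0]
finger_gap: 0.0092
```

Call:
move_arm(
  commands=[
    [[0, 0.5, 0], [0, 0, 0], -1],
    [[0, 0.4, 0], [0, 0, 0], -1],
    [[0, 0.2, 0], [0, 0, 0], -1],
    [[0, 0, 0], [0, 0, 0], -1],
  ],
)

```text
clock: 4.75
tcp_pos: [0.5525, 0.1766, 0.2965]
orientation: [-0.0, 0.723, 0.691, -0.0]
wrist_force: [0.3, -0.0, -7.3]
finger_gap: 0.0092
```

```bash
python3 w.py 4; python3 - <<'E'
from workcell import env,eyes
import cv2
s=env.get_state();print(s["tcp_pos"],s["orientation"])
t=eyes.read_camera('top')['frame'][:,:,::-1]; s=eyes.read_camera('scene')['frame'][:,:,::-1]
cv2.imwrite('pics/t4full.png',t);cv2.imwrite('pics/s4full.png',s)
def c(im,x,y,w,h,f,n): cv2.imwrite(n,cv2.resize(im[y:y+h,x:x+w],None,fx=f,fy=f,interpolation=cv2.INTER_CUBIC))
c(t,150,190,140,140,4,"pics/t4.png"); c(s,310,120,180,240,2.5,"pics/s4.png")
E
```

```text
[0.5525 0.1766 0.2965] toolx yaw -2.64
[0.55272022 0.17559663 0.29671856] [ 9.32967940e-05  7.23588481e-01  6.90231434e-01 -5.18314582e-04]
```

View pics/w_4.png

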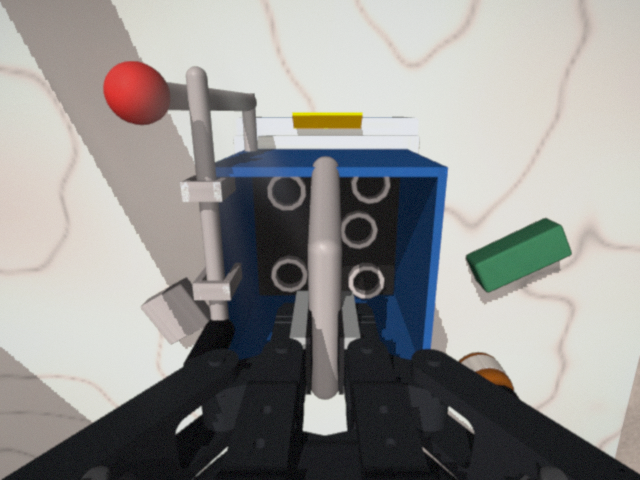

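View pics/t4.png

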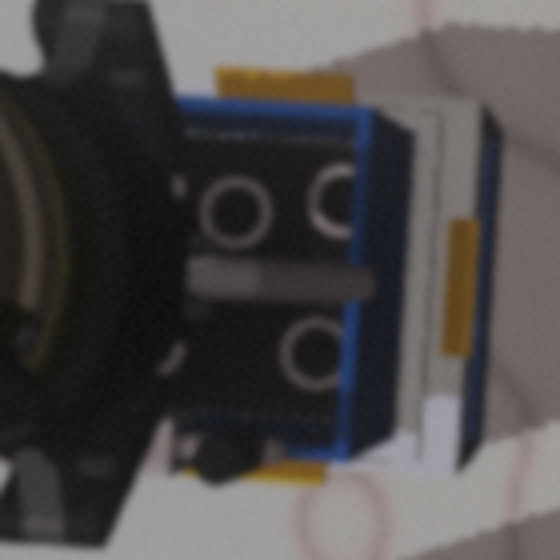

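View pics/s4.png

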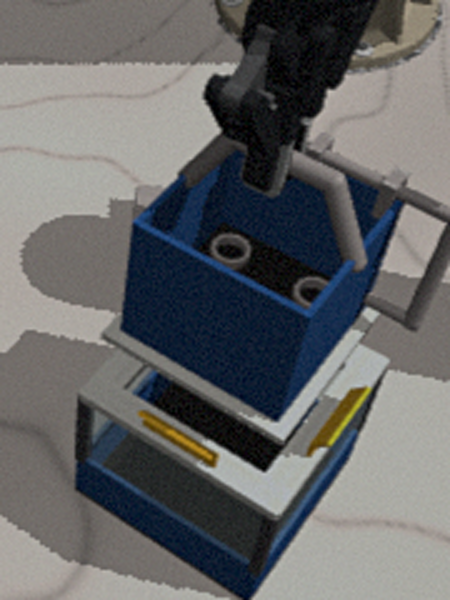

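```bash
cat > f4.py <<'E'
from h import *
from workcell import env,eyes
_,Kt,Tt=cam(eyes,"top");_,Ks,Ts=cam(eyes,"scene")
o=[([[52,-52,95],[-52,-52,95],[60,-60,6],[-60,-60,6]],un([[372,107],[347,460],[437,108],[418,462]],(150,190),4),Kt,Tt),
([[52,-52,95],[52,52,95],[-52,52,95],[60,60,0],[60,-60,6]],un([[135,222],[308,315],[408,198],[282,441],[103,331]],(310,120),2.5),Ks,Ts)]
for oo in ([o[0]],[o[1]],o):
    r=fit(oo,[.55,.18,-.04,.16],None); print("hop",r.x.round(4),np.degrees(r.x[2]).round(2),r.fun.round(1))
d=np.load("w_4.npz");K,T=d["K"],d["T"]
im=d["im"].copy()
for q,z,P,c in [((.5527,.1804,-.041),.1625,[[52,52,95],[52,-52,95],[-52,52,95],[60,60,6],[-60,60,6],[60,60,0],[-60,60,0]],(0,255,255)),((.5537,.1812,-.041),.115,[[69,69,0],[-69,69,0],[18,75,22],[-18,75,22]],(255,0,255))]:
    for p in proj(place(P,q,z),K,T): cv2.drawMarker(im,(int(round(p[0])),int(round(p[1]))),c,cv2.MARKER_CROSS,10,1)
cv2.imwrite("pics/w4m.png",cv2.resize(im[80:300,200:460],None,fx=3,fy=3))
E
python3 f4.py
```

```text
hop [ 0.5533  0.1806 -0.0379  0.1623] -2.17 [-0.1 -0.7  0.6  0.2  0.   0.7 -0.6 -0.1]
hop [ 0.5465  0.1778 -0.0572  0.1582] -3.28 [-0.4 -0.3  0.4  0.3 -0.8 -0.   0.1  0.6  0.6 -0.6]
hop [ 0.5536  0.1799 -0.0472  0.1661] -2.71 [ 0.4 -0.9  0.1  0.6  0.6  0.6 -0.9  0.2 -1.5 -0.3  1.1  0.6 -0.1 -1.
  0.7  1.7 -0.5  0.2]
```

View pics/w4m.png

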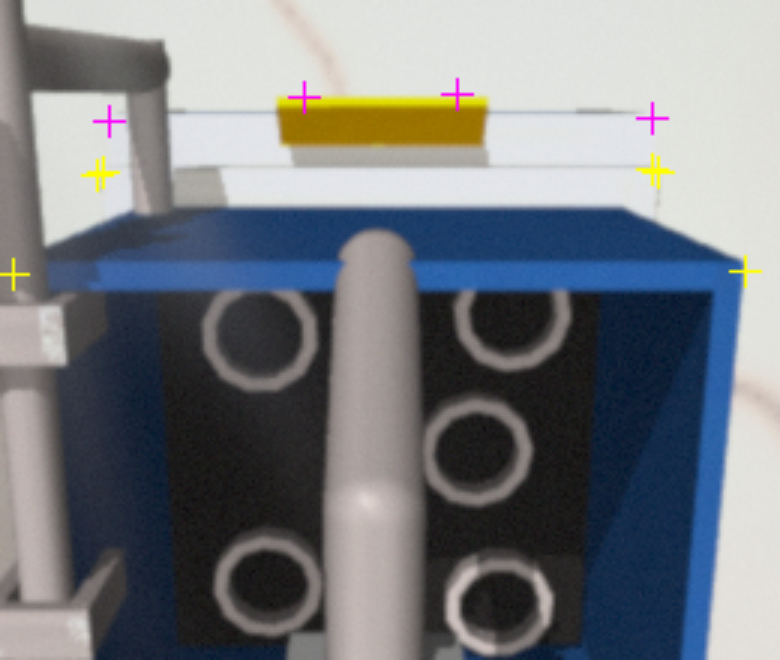

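Call:
move_arm(
  commands=[
    [[0.01, 0.02, -0.2], [0, 0, 0], -1],
    [[0, 0, -0.3], [0, 0, 0], -1],
    [[0, 0, -0.2], [0, 0, 0], -1],
    [[0, 0, -0.1], [0, 0, 0], -1],
  ],
)

```text
clock: 5.4
tcp_pos: [0.5525, 0.1761, 0.2632]
orientation: [-0.001, 0.724, 0.69, -0.001]
wrist_force: [-0.1, -0.5, -8.4]
finger_gap: 0.0095
```

Call:
move_arm(
  commands=[
    [[0, 0, -0.1], [0, 0, 0], -1],
    [[0, 0, -0.1], [0, 0, 0], -1],
    [[0, 0, 0], [0, 0, 0], -1],
  ],
)

```text
clock: 5.7
tcp_pos: [0.5532, 0.1765, 0.2566]
orientation: [-0.0, 0.724, 0.69, -0.0]
wrist_force: [0.1, -0.2, -7.5]
finger_gap: 0.0094
```

Call:
move_arm(
  commands=[
    [[0, 0, -0.08], [0, 0, 0], -1],
    [[0, 0, -0.06], [0, 0, 0], -1],
    [[0, 0, 0], [0, 0, 0], -1],
  ],
)

```text
clock: 6.0
tcp_pos: [0.5532, 0.1764, 0.2512]
orientation: [-0.0, 0.724, 0.69, -0.0]
wrist_force: [-0.2, 0.2, -7.0]
finger_gap: 0.0092
```

Call:
move_arm(
  commands=[
    [[0, 0, -0.04], [0, 0, 0], -1],
    [[0, 0, 0], [0, 0, 0], -1],
  ],
)

```text
clock: 6.2
tcp_pos: [0.5536, 0.1764, 0.2501]
orientation: [0.0, 0.724, 0.69, 0.0]
wrist_force: [0.6, 0.0, -6.9]
finger_gap: 0.0095
```

Call:
move_arm(
  commands=[
    [[0, 0, -0.04], [0, 0, 0], -1],
    [[0, 0, 0], [0, 0, 0], -1],
  ],
)

```text
clock: 6.4
tcp_pos: [0.5545, 0.1761, 0.2495]
orientation: [0.001, 0.724, 0.69, 0.001]
wrist_force: [1.5, -2.4, -1.6]
finger_gap: 0.0093
```

Call:
move_arm(
  commands=[
    [[0, 0, -0.03], [0, 0, 0], -1],
    [[0, 0, 0], [0, 0, 0], -1],
  ],
)

```text
clock: 6.6
tcp_pos: [0.5546, 0.1758, 0.2492]
orientation: [0.002, 0.724, 0.69, 0.001]
wrist_force: [1.8, -4.9, 4.5]
finger_gap: 0.0091
```

```bash
python3 w.py 5 .5537 .1812 -.041 .115; python3 - <<'E'
from workcell import env,eyes
import cv2
s=env.get_state();print(s["tcp_pos"],s["wrist_force"],s["ft_torque"])
s=eyes.read_camera('scene')['frame'][:,:,::-1]
def c(im,x,y,w,h,f,n): cv2.imwrite(n,cv2.resize(im[y:y+h,x:x+w],None,fx=f,fy=f,interpolation=cv2.INTER_CUBIC))
c(s,310,120,180,240,2.5,"pics/s5.png")
E
```

```text
[0.5546 0.1758 0.2492] toolx yaw -2.78
[0.55463838 0.17578515 0.24925039] [ 0.46692026 -5.62507232  5.59979492] [-0.98367843 -0.17547925  0.0018852 ]
```

View pics/s5.png

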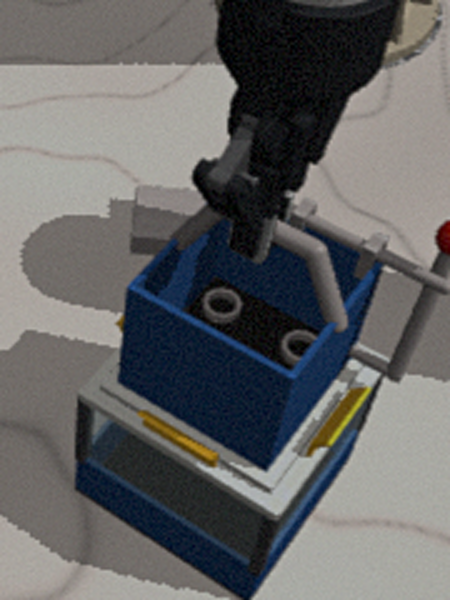

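View pics/w_5.png

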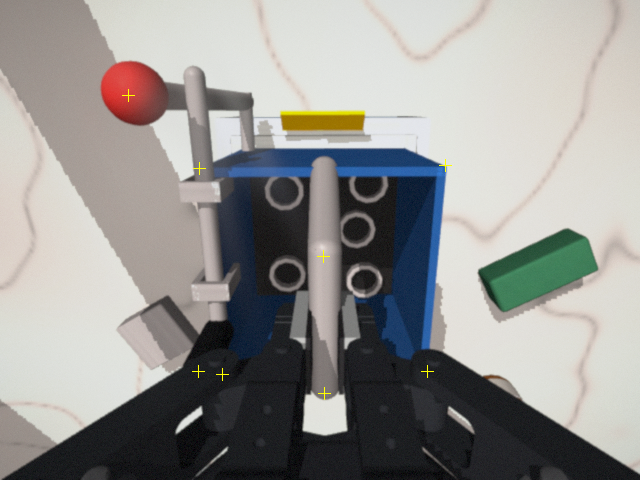

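Call:
move_arm(
  commands=[
    [[0, 0, 0.03], [0, 0, 0], -0.5],
    [[0, 0, 0], [0, 0, 0], 0],
    [[0, 0, 0], [0, 0, 0], 0.1],
    [[0, 0, 0.3], [0, 0, 0], 0.1],
    [[0, 0, 0.8], [0, 0, 0], 0.1],
  ],
)

```text
clock: 7.2
tcp_pos: [0.5517, 0.1764, 0.2903]
orientation: [-0.002, 0.724, 0.69, -0.003]
wrist_force: [0.8, 0.3, -0.1]
finger_gap: 0.0473
```

Call:
move_arm(
  commands=[
    [[0, 0, 0.8], [0, 0, 0], 0.1],
    [[0, 0, 0.8], [0, 0, 0], 0.1],
    [[0, 0, 0.3], [0, 0, 0], 0.1],
    [[0, 0, 0], [0, 0, 0], 0.1],
  ],
)

```text
clock: 7.6
tcp_pos: [0.5542, 0.1768, 0.3715]
orientation: [0.001, 0.724, 0.69, 0.002]
wrist_force: [0.1, -1.1, -0.4]
finger_gap: 0.0471
```

```bash
python3 w.py 6 .5537 .1812 -.041 .115; python3 - <<'E'
from workcell import env,eyes
import cv2
s=env.get_state();print(s["tcp_pos"],s["wrist_force"],s["ft_torque"],s["clock"])
s=eyes.read_camera('scene')['frame'][:,:,::-1]
cv2.imwrite("pics/s6full.png",s)
def c(im,x,y,w,h,f,n): cv2.imwrite(n,cv2.resize(im[y:y+h,x:x+w],None,fx=f,fy=f,interpolation=cv2.INTER_CUBIC))
c(s,310,120,200,240,2.5,"pics/s6.png")
E
```

```text
[0.5542 0.1768 0.3715] toolx yaw -2.73
[0.55377693 0.17670323 0.369593  ] [-0.19764379  0.1055781  -0.70126673] [ 0.02240544 -0.05089501  0.01463513] 7.65
```

View pics/s6.png

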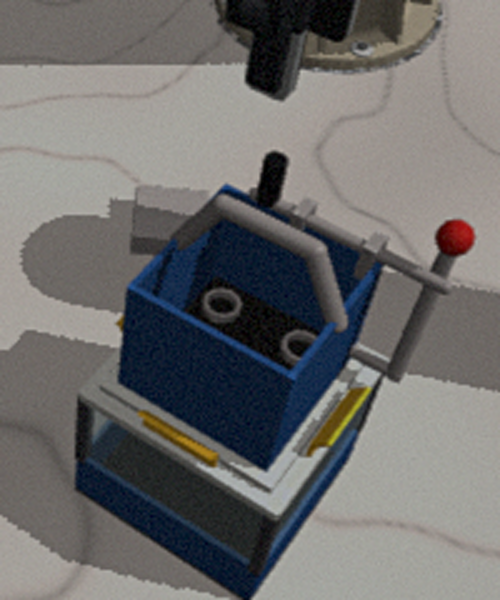

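View pics/w_6.png

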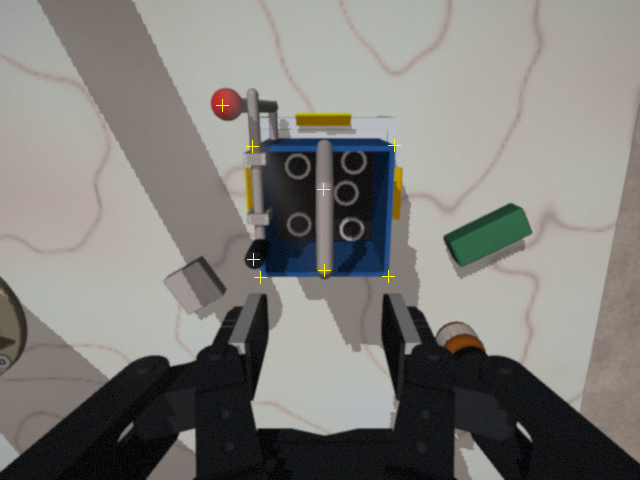

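```bash
cat > f6.py <<'E'
from h import *
d=np.load("w_6.npz");im,K,T=d["im"].copy(),d["K"],d["T"]
q=(.5541,.1812,-.041)
for P,c in [([[-49.5,-22,132],[-49.5,-26,132]],(0,255,255)),([[-49.5,-22,104]],(0,0,255)),([[52,52,95],[-52,52,95],[52,-52,95],[-52,-52,95]],(0,255,0))]:
    for p in proj(place(P,q,.115),K,T)-[210,80]: cv2.drawMarker(im[80:290,210:410],(int(round(p[0])),int(round(p[1]))),c,cv2.MARKER_CROSS,6,1)
cv2.imwrite("pics/w6m.png",cv2.resize(im[80:290,210:410],None,fx=3,fy=3,interpolation=cv2.INTER_CUBIC))
print(place([[-49.5,-22,118],[-64,80,123]],q,.115))
E
python3 f6.py
```

```text
[[0.50373985 0.16124742 0.233     ]
 [0.49343287 0.26375603 0.238     ]]
```

View pics/w6m.png

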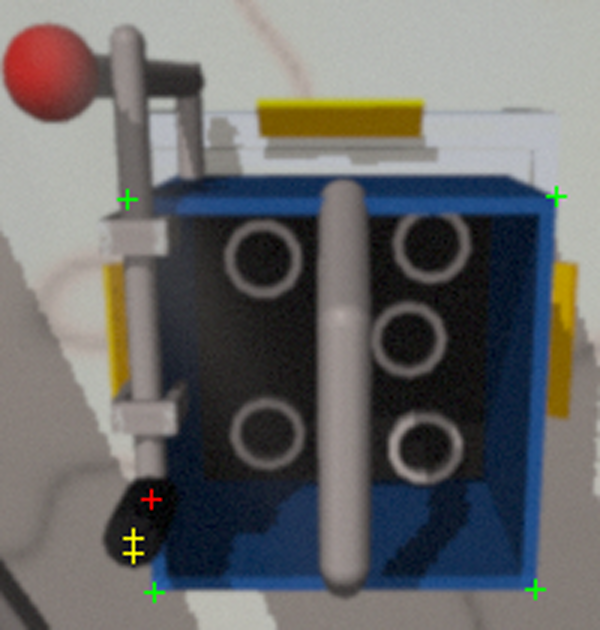

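Call:
move_arm(
  commands=[
    [[-0.6, -0.2, -0.4], [0, 0, 0], -0.2],
    [[-0.65, -0.18, -0.5], [0, 0, 0], -0.2],
    [[0, 0, -0.7], [0, 0, 0], -0.2],
    [[0, 0, -0.3], [0, 0, 0], -0.2],
    [[0, 0, 0], [0, 0, 0], -0.2],
  ],
  newtons=25,
)

```text
clock: 8.2
tcp_pos: [0.502, 0.1611, 0.2898]
orientation: [-0.001, 0.724, 0.69, -0.002]
wrist_force: [-0.6, 0.2, 0.1]
finger_gap: 0.0343
```

```bash
python3 w.py 7 .5541 .1812 -.041 .115
```

```text
[0.502  0.1611 0.2898] toolx yaw -2.74
```

View pics/w_7.png

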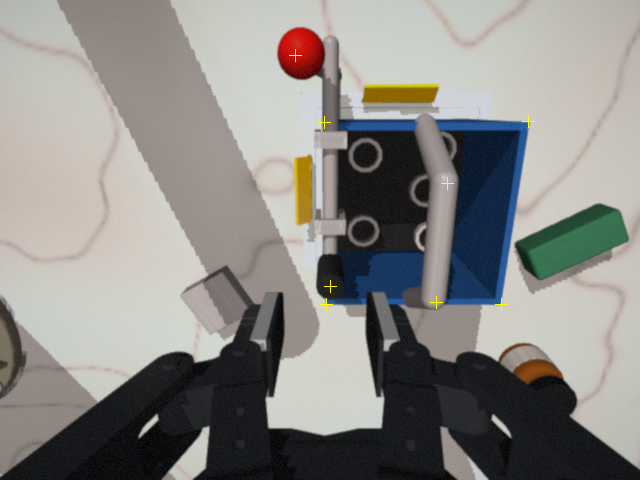

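Call:
move_arm(
  commands=[
    [[0.03, 0, -0.6], [0, 0, 0], -0.2],
    [[0, 0, -0.4], [0, 0, 0], -0.2],
    [[0, 0, -0.23], [0, 0, 0], -0.2],
    [[0, 0, 0], [0, 0, 0], -0.2],
  ],
)

```text
clock: 8.65
tcp_pos: [0.5046, 0.1613, 0.2426]
orientation: [-0.0, 0.724, 0.69, -0.001]
wrist_force: [-0.2, 0.2, 1.3]
finger_gap: 0.0341
```

```bash
python3 w.py 8 .5541 .1812 -.041 .115
```

```text
[0.5046 0.1613 0.2426] toolx yaw -2.74
```

View pics/w_8.png

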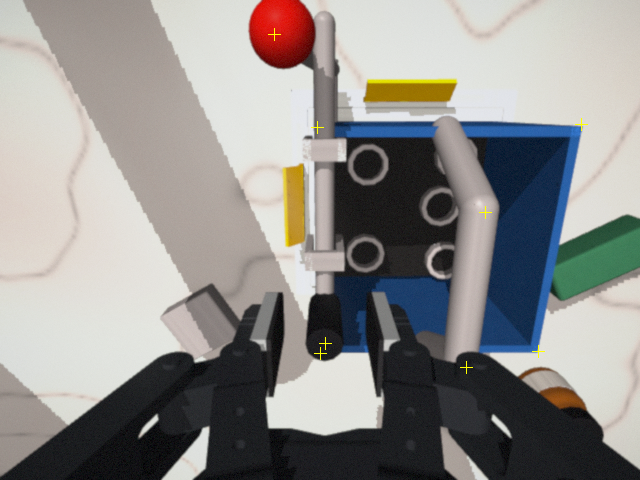

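Call:
move_arm(
  commands=[
    [[0, 0, 0], [0, 0, 0], -1],
    [[0, 0, 0], [0, 0, 0], -1],
    [[0, 0, 0], [0, 0, 0], -1],
  ],
  newtons=25,
)

```text
clock: 9.0
tcp_pos: [0.5048, 0.1614, 0.2443]
orientation: [0.0, 0.724, 0.69, 0.001]
wrist_force: [-1.4, 0.7, 4.2]
finger_gap: 0.0128
```

Call:
move_arm(
  commands=[
    [[0, -0.15, 0], [0, 0, 0], -1],
    [[-0.01, -0.15, 0], [0, 0, 0], -1],
    [[-0.01, -0.15, 0], [0, 0, 0], -1],
    [[-0.01, -0.1, 0], [0, 0, 0], -1],
  ],
)

```text
clock: 9.4
tcp_pos: [0.5038, 0.1392, 0.2443]
orientation: [0.0, 0.724, 0.69, 0.001]
wrist_force: [-0.0, 2.4, 5.0]
finger_gap: 0.0125
```

Call:
move_arm(
  commands=[
    [[0, -0.08, 0], [0, 0, 0], -1],
    [[0, -0.06, 0], [0, 0, 0], -1],
    [[0, 0, 0], [0, 0, 0], -1],
  ],
)

```text
clock: 9.7
tcp_pos: [0.5036, 0.1346, 0.2444]
orientation: [-0.001, 0.724, 0.69, 0.002]
wrist_force: [-3.1, 5.1, 5.8]
finger_gap: 0.0126
```

Call:
move_arm(
  commands=[
    [[0, 0.02, 0], [0, 0, 0], -0.2],
    [[0, 0, 0], [0, 0, 0], -0.2],
    [[0, 0, 0.5], [0, 0, 0], -0.2],
    [[0, 0, 0.8], [0, 0, 0], -0.2],
    [[0, 0, 0], [0, 0, 0], -0.2],
  ],
)

```text
clock: 10.2
tcp_pos: [0.5052, 0.1344, 0.2988]
orientation: [0.002, 0.724, 0.69, 0.002]
wrist_force: [0.8, -0.5, 0.4]
finger_gap: 0.0342
```

```bash
python3 w.py 9 .5541 .1812 -.041 .115
```

```text
[0.5052 0.1344 0.2988] toolx yaw -2.75
```

View pics/w_9.png

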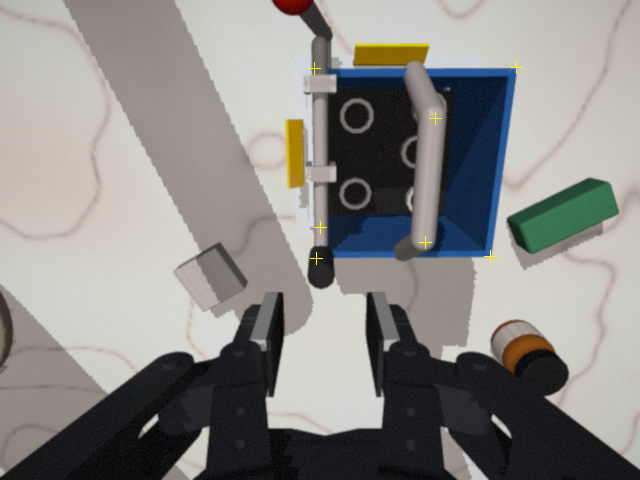

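Call:
move_arm(
  commands=[
    [[-0.07, 0.6, 0], [0, 0, 0], 0.1],
    [[-0.07, 0.9, 0], [0, 0, 0], 0.1],
    [[-0.07, 0.9, 0], [0, 0, 0], 0.1],
    [[-0.07, 0.88, 0], [0, 0, 0], 0.1],
    [[0, 0, 0], [0, 0, 0], 0.1],
  ],
)

```text
clock: 10.75
tcp_pos: [0.4913, 0.2688, 0.2935]
orientation: [-0.001, 0.722, 0.692, -0.001]
wrist_force: [-0.5, -0.4, -0.0]
finger_gap: 0.0467
```

```bash
python3 w.py 10 .5541 .1812 -.041 .115
```

```text
[0.4913 0.2688 0.2935] toolx yaw -2.49
```

View pics/w_10.png

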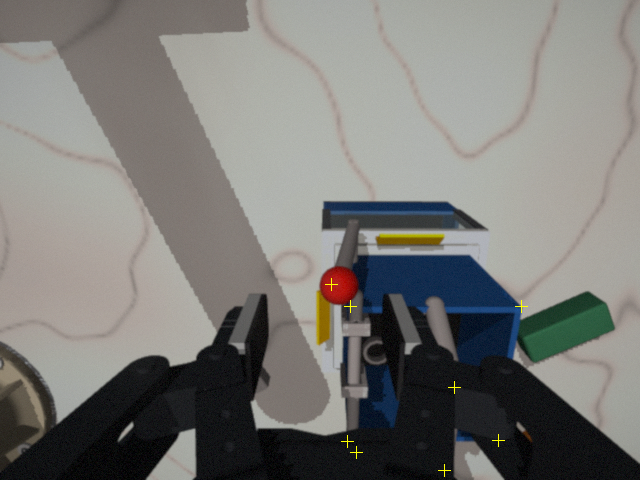

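Call:
move_arm(
  commands=[
    [[0.1, -0.05, -0.5], [0, 0, 0], 0.1],
    [[0, 0, -0.5], [0, 0, 0], 0.1],
    [[0, 0, -0.1], [0, 0, 0], 0.1],
    [[0, 0, 0], [0, 0, 0], 0.1],
  ],
)

```text
clock: 11.2
tcp_pos: [0.4957, 0.2625, 0.2501]
orientation: [-0.0, 0.724, 0.69, -0.001]
wrist_force: [-0.8, 0.8, -0.6]
finger_gap: 0.047
```

```bash
python3 w.py 11 .5541 .1812 -.041 .115
```

```text
[0.4957 0.2625 0.2501] toolx yaw -2.81
```

View pics/w_11.png

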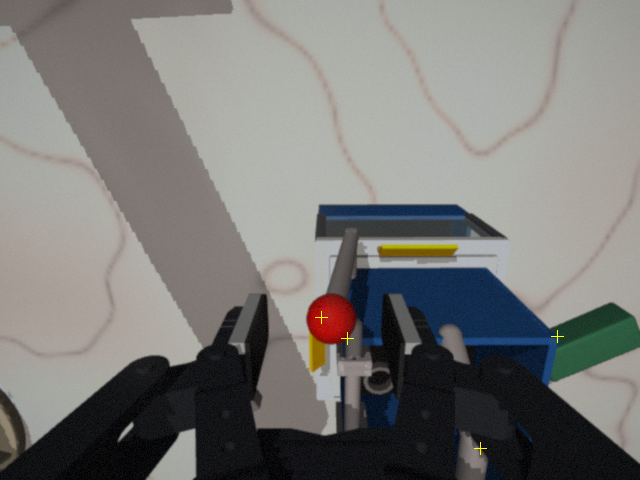

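Call:
move_arm(
  commands=[
    [[0.32, -0.01, 0], [0, 0, 0], 0.1],
    [[0.38, -0.02, 0], [0, 0, 0], 0.1],
    [[0.38, -0.02, 0], [0, 0, 0], 0.1],
  ],
)

```text
clock: 11.55
tcp_pos: [0.5412, 0.2616, 0.2525]
orientation: [0.001, 0.724, 0.69, 0.001]
wrist_force: [0.0, -0.0, 0.1]
finger_gap: 0.0467
```

Call:
move_arm(
  commands=[
    [[0.4, -0.02, -0.1], [0, 0, 0], 0.1],
    [[0.4, -0.02, -0.1], [0, 0, 0], 0.1],
    [[0.32, -0.01, -0.21], [0, 0, 0], 0.1],
    [[0.32, -0.01, -0.21], [0, 0, 0], 0.1],
  ],
)

```text
clock: 11.95
tcp_pos: [0.5986, 0.2591, 0.2264]
orientation: [0.0, 0.724, 0.69, 0.001]
wrist_force: [-0.5, 0.2, 0.6]
finger_gap: 0.0469
```

Call:
move_arm(
  commands=[
    [[0.22, -0.01, -0.25], [0, 0, 0], 0.1],
    [[0.22, -0.01, -0.25], [0, 0, 0], 0.1],
    [[0, 0, 0], [0, 0, 0], 0.1],
  ],
)

```text
clock: 12.25
tcp_pos: [0.6143, 0.2593, 0.2072]
orientation: [-0.001, 0.724, 0.69, 0.0]
wrist_force: [-5.2, -1.2, 12.0]
finger_gap: 0.047
```

```bash
python3 w.py 12; python3 - <<'E'
from workcell import env,eyes
import cv2
s=eyes.read_camera('scene')['frame'][:,:,::-1];t=eyes.read_camera('top')['frame'][:,:,::-1]
def c(im,x,y,w,h,f,n): cv2.imwrite(n,cv2.resize(im[y:y+h,x:x+w],None,fx=f,fy=f,interpolation=cv2.INTER_CUBIC))
c(s,310,140,200,240,2.5,"pics/s12.png");c(t,120,180,180,160,4,"pics/t12.png")
E
```

```text
[0.6143 0.2593 0.2072] toolx yaw -2.71
```

View pics/w_12.png

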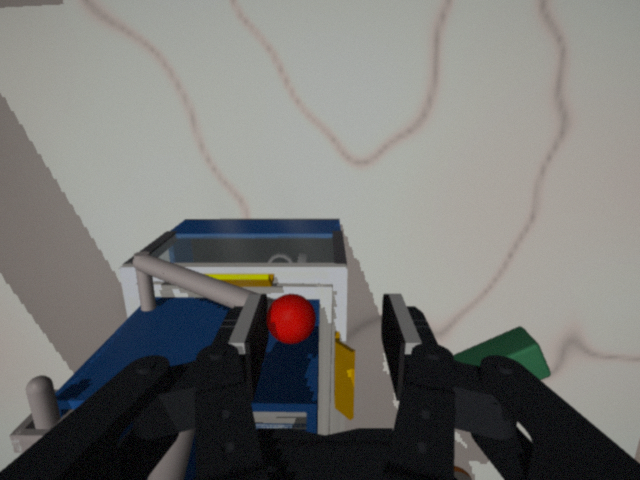

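View pics/s12.png

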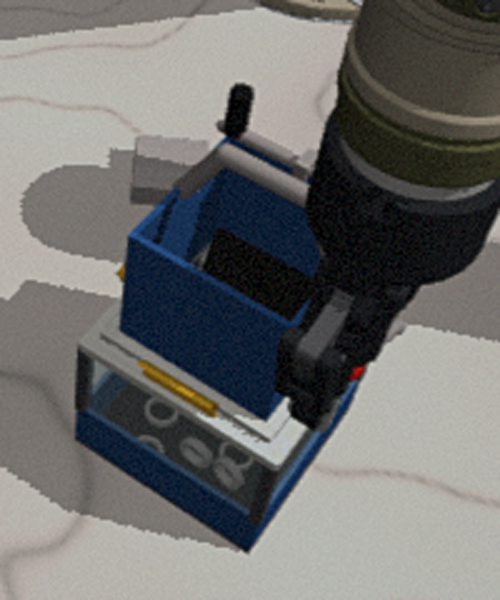

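View pics/t12.png

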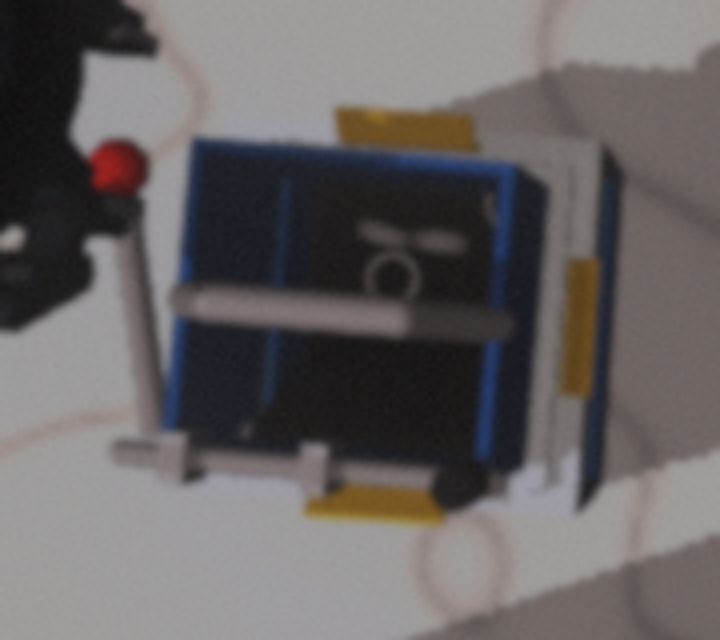

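Call:
move_arm(
  commands=[
    [[-0.05, 0, 0.05], [0, 0, 0], 0.1],
    [[-0.05, 0, 0.05], [0, 0, 0], 0.1],
    [[0, 0, 0], [0, 0, 0], 0.1],
    [[0, 0, 0], [0, 0, 0], 0.1],
  ],
)

```text
clock: 12.8
tcp_pos: [0.6104, 0.2584, 0.2098]
orientation: [-0.0, 0.724, 0.69, -0.0]
wrist_force: [-0.3, -0.2, 0.5]
finger_gap: 0.047
```

```bash
python3 w.py 13; python3 - <<'E'
from workcell import env,eyes
import cv2
s=eyes.read_camera('scene')['frame'][:,:,::-1];t=eyes.read_camera('top')['frame'][:,:,::-1]
def c(im,x,y,w,h,f,n): cv2.imwrite(n,cv2.resize(im[y:y+h,x:x+w],None,fx=f,fy=f,interpolation=cv2.INTER_CUBIC))
c(s,330,260,120,100,6,"pics/s13.png");c(t,120,180,180,160,4,"pics/t13.png")
E
```

```text
[0.6104 0.2584 0.2098] toolx yaw -2.74
```

View pics/s13.png

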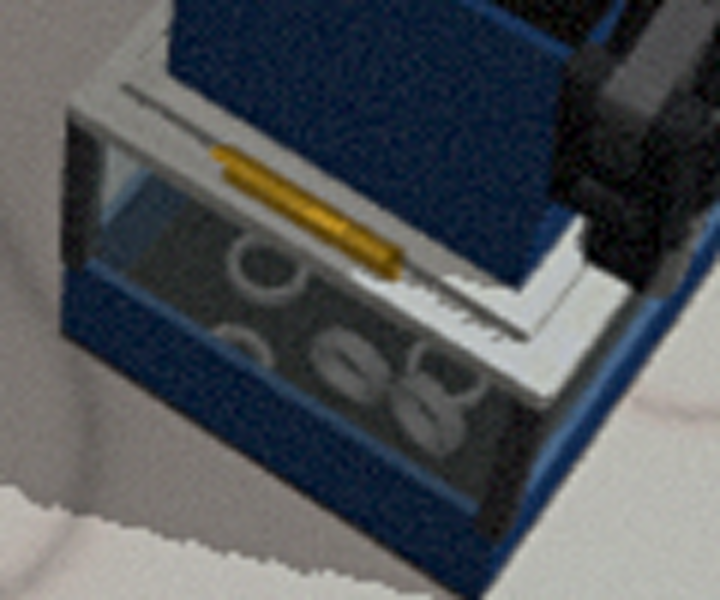

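View pics/t13.png

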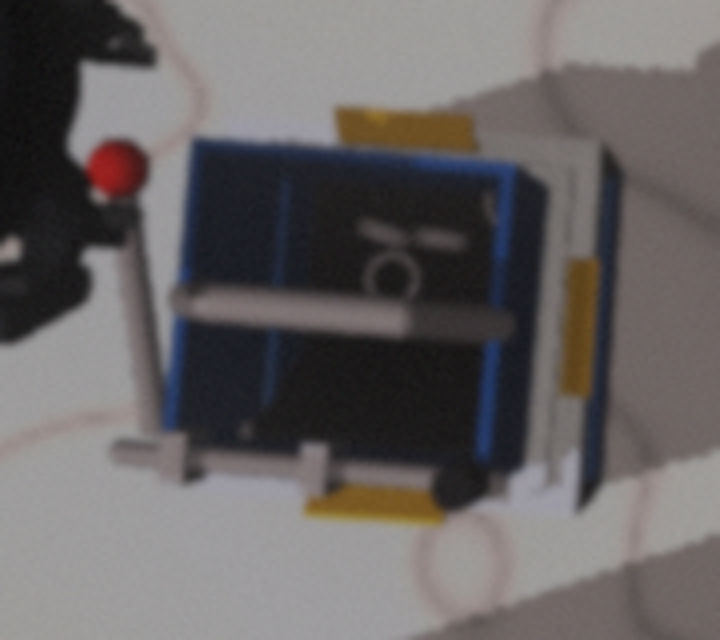

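View pics/w_13.png

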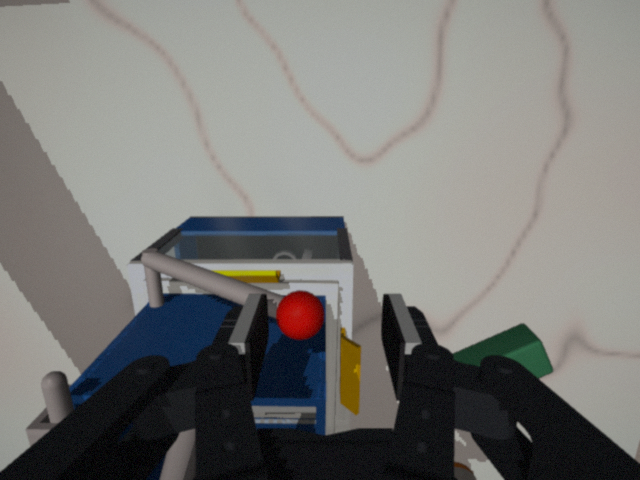

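```bash
python3 - <<'E'
from h import *
from workcell import eyes
d=np.load("w_13.npz")
_,Kt,Tt=cam(eyes,"top")
q=(.5541,.1812,-.041)
for phi in (.85,.95,1.05,1.15):
    a=phi-.1745; P=[[-46+105*np.sin(a),80,20+105*np.cos(a)]]
    w=place(P,q,.115); print(phi,w.round(4),proj(w,d["K"],d["T"]).round(1),((proj(w,Kt,Tt)-[120,180])*4).round(0))
print(((proj(place([[52,52,95],[52,-52,95],[-52,-52,95],[-52,52,95]],q,.115),Kt,Tt)-[120,180])*4).round(0))
E
```

```text
0.85 [[0.577  0.2603 0.2169]] [[232.7 346.6]] [[ 84. 232.]]
0.95 [[0.5849 0.26   0.21  ]] [[258.  335.5]] [[ 94. 209.]]
1.05 [[0.592  0.2597 0.2023]] [[279.5 324.4]] [[105. 189.]]
1.15 [[0.5983 0.2595 0.1939]] [[297.1 313.5]] [[116. 172.]]
[[187. 138.]
 [512. 157.]
 [491. 483.]
 [163. 464.]]
```

Call:
move_arm(
  commands=[
    [[-0.31, 0.01, 0], [0, 0, 0], 0.1],
    [[-0.31, 0.01, 0], [0, 0, 0], 0.1],
    [[-0.2, 0.01, 0.2], [0, 0, 0], 0.1],
    [[-0.2, 0.01, 0.2], [0, 0, 0], 0.1],
  ],
)

```text
clock: 13.4
tcp_pos: [0.5699, 0.2601, 0.2272]
orientation: [0.0, 0.724, 0.69, 0.0]
wrist_force: [2.0, 0.5, 0.2]
finger_gap: 0.0469
```

Call:
move_arm(
  commands=[
    [[-0.32, 0.02, 0.21], [0, 0, 0], 0.1],
    [[-0.32, 0.02, 0.21], [0, 0, 0], 0.1],
    [[-0.38, 0.02, 0.1], [0, 0, 0], 0.1],
    [[-0.38, 0.02, 0.1], [0, 0, 0], 0.1],
  ],
)

```text
clock: 13.8
tcp_pos: [0.5177, 0.2642, 0.2568]
orientation: [0.004, 0.724, 0.69, 0.006]
wrist_force: [7.3, 0.7, 16.9]
finger_gap: 0.0469
```

Call:
move_arm(
  commands=[
    [[-0.38, 0.02, 0], [0, 0, 0], 0.1],
    [[-0.3, 0.02, 0], [0, 0, 0], 0.1],
    [[0, 0, 0], [0, 0, 0], 0.1],
  ],
)

```text
clock: 14.1
tcp_pos: [0.4898, 0.2671, 0.26]
orientation: [0.004, 0.723, 0.69, 0.009]
wrist_force: [1.3, -0.3, 3.2]
finger_gap: 0.047
```

```bash
python3 w.py 14 .5541 .1812 -.041 .115; python3 - <<'E'
from workcell import env,eyes
import cv2
st=env.get_state();print(st["tcp_pos"],st["wrist_force"],st["ft_torque"],st["clock"])
s=eyes.read_camera('scene')['frame'][:,:,::-1];t=eyes.read_camera('top')['frame'][:,:,::-1]
def c(im,x,y,w,h,f,n): cv2.imwrite(n,cv2.resize(im[y:y+h,x:x+w],None,fx=f,fy=f,interpolation=cv2.INTER_CUBIC))
c(s,310,140,220,220,2.7,"pics/s14.png");c(t,120,180,180,160,4,"pics/t14.png")
E
```

```text
[0.4898 0.2671 0.26  ] toolx yaw -2.68
[0.4884335  0.26613011 0.2574827 ] [ 0.91676641 -0.34270374  1.73289772] [-0.01321534 -0.27558368  0.01438787] 14.15
```

View pics/w_14.png

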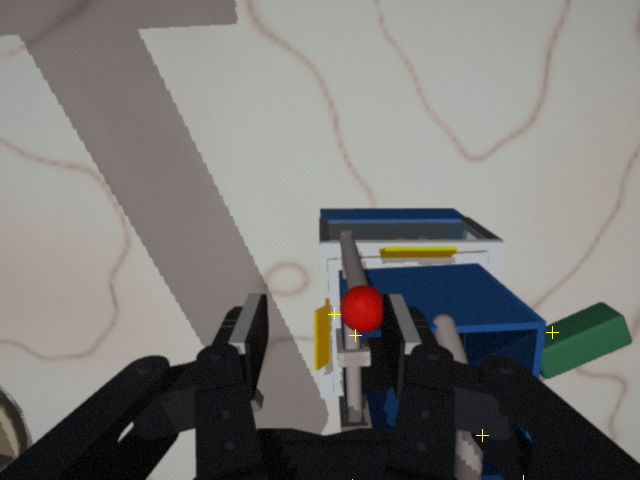

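View pics/s14.png

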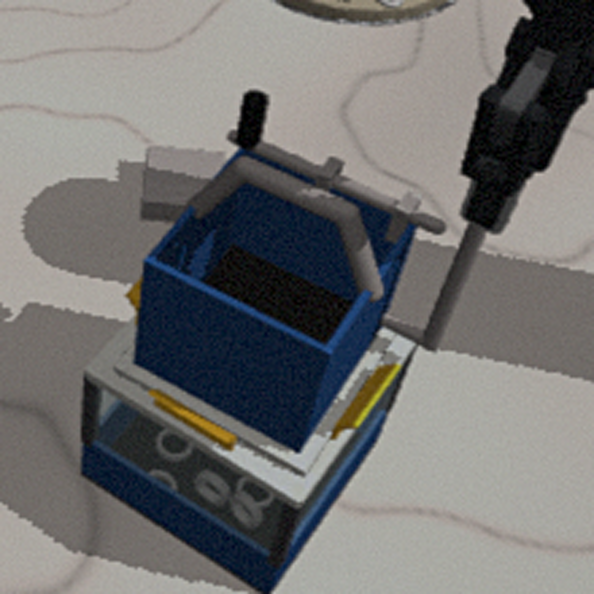

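View pics/t14.png

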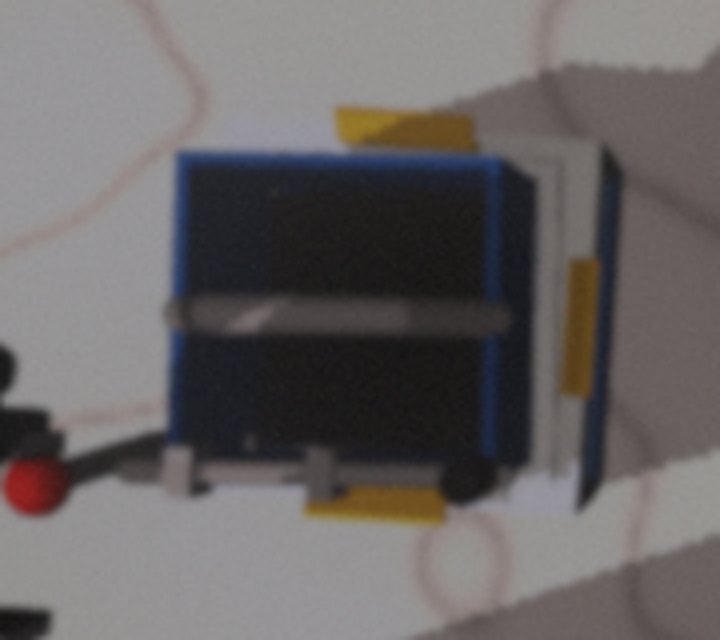

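```bash
python3 - <<'E'
from h import *
from workcell import eyes
im,Kt,Tt=cam(eyes,"top");sc,Ks,Ts=cam(eyes,"scene")
cv2.imwrite("pics/t15.png",cv2.resize(im[200:310,140:285],None,fx=5.5,fy=5.5,interpolation=cv2.INTER_CUBIC))
cv2.imwrite("pics/s15.png",cv2.resize(sc[180:325,330:475],None,fx=5.3,fy=5.3,interpolation=cv2.INTER_CUBIC))
E
```

```text
(no output)
```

View pics/t15.png

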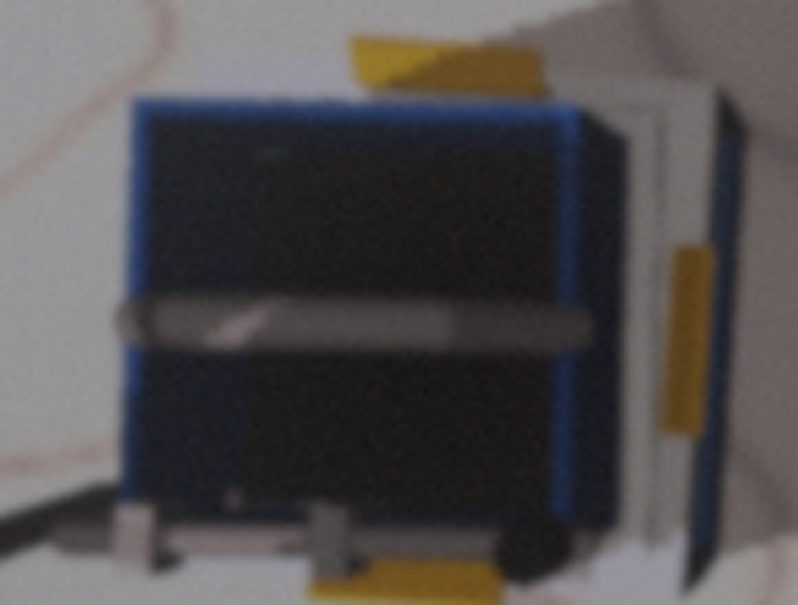

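View pics/s15.png

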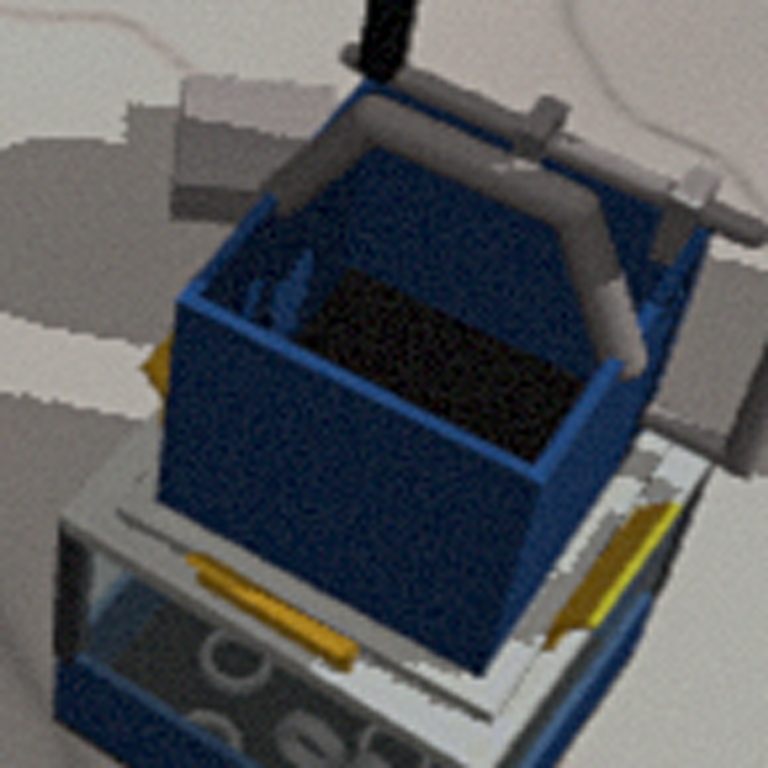

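```bash
cat > f15.py <<'E'
from h import *
from workcell import eyes
im,Kt,Tt=cam(eyes,"top");sc,Ks,Ts=cam(eyes,"scene")
o=[([[52,52,95],[52,-52,95],[60,-60,6]],un([[133,98],[580,105],[655,100]],(140,200),5.5),Kt,Tt),
([[52,-52,95],[52,52,95],[-52,52,95],[52,52,6],[52,-52,6],[60,60,0],[60,-60,6]],un([[182,297],[540,475],[712,232],[480,675],[160,500],[490,722],[118,512]],(330,180),5.3),Ks,Ts)]
def f(v,oo):
    Rm=R.from_rotvec(v[3:]).as_matrix(); 
    return np.concatenate([(proj(np.array(P)/1000@Rm.T+v[:3],K,T)-uv).ravel() for P,uv,K,T in oo])
for oo in (o,[o[1]]):
    r=least_squares(f,[.554,.181,.115,0,0,-.04],args=(oo,),loss='soft_l1')
    print(r.x[:3].round(4),np.degrees(r.x[3:]).round(2),r.fun.round(1), (R.from_rotvec(r.x[3:]).apply([0,0,.132])+r.x[:3]).round(4))
    r=least_squares(lambda v:f([v[0],v[1],.115,0,0,v[2]],oo),[.554,.181,-.04],loss='soft_l1')
    print(r.x.round(4),np.degrees(r.x[2]).round(2),r.fun.round(1))
E
python3 f15.py
```

```text
[0.5539 0.1831 0.1168] [ 0.65 -1.11  0.26] [-0.4  0.2  0.3  0.1  0.6  0.7 -1.5 -0.5  0.5  0.4  0.8 -1.9  0.5  1.1
 -1.3  0.7  0.4  1.2 -0.7 -0.5] [0.5513 0.1816 0.2488]
[0.5518 0.1822 0.0093] 0.53 [ 0.1  0.9  0.2  0.3  1.1  2.  -1.4  0.7  0.5  1.9  0.6 -1.5  0.4  1.
 -1.1  0.6  0.4  1.1 -0.4 -0.5]
[0.5447 0.1803 0.1037] [ 0.59 -1.74  0.02] [ 0.  -0.1  0.1  0.1 -0.3 -0.3  0.   0.3 -0.2  0.5 -0.1  0.2  0.6 -0.8] [0.5407 0.1789 0.2356]
[0.5506 0.1818 0.0059] 0.34 [-1.2 -0.1  0.4  1.1  0.8 -2.   0.4  0.3 -1.  -0.1  0.3  0.4 -0.3 -1.3]
```

```bash
cat > knob.py <<'E'
from h import *
import sys
d=np.load(sys.argv[1]);q=[float(v) for v in sys.argv[2:5]]
Y=float(sys.argv[5]) if len(sys.argv)>5 else 80
import h
from workcell import eyes
_,Kt,Tt=cam(eyes,"top");_,Ks,Ts=cam(eyes,"scene")
for phi in (0,.05,.1,.15,.2,.25,.3,.4):
    a=phi-.1745; w=place([[-46+105*np.sin(a),Y,20+105*np.cos(a)]],q,.115)
    print(phi,w.round(4),"wrist",proj(w,d["K"],d["T"]).round(1),"top",proj(w,Kt,Tt).round(1),"scene",proj(w,Ks,Ts).round(1))
E
python3 knob.py w_14.npz .5525 .1822 .005; echo top obs 128.8 301.3
```

```text
0 [[0.4879 0.2619 0.2384]] wrist [[321.7 319.1]] top [[130.2 311.1]] scene [[492.7 211.3]]
0.05 [[0.4931 0.2619 0.2392]] wrist [[333.8 319.3]] top [[130.  306.8]] scene [[491.5 213.2]]
0.1 [[0.4983 0.2619 0.2397]] wrist [[346.1 319.3]] top [[130.  302.4]] scene [[490.1 215.3]]
0.15 [[0.5035 0.262  0.24  ]] wrist [[358.4 318.9]] top [[130.  298.1]] scene [[488.7 217.5]]
0.2 [[0.5088 0.262  0.24  ]] wrist [[370.7 318.2]] top [[130.2 293.7]] scene [[487.2 219.9]]
0.25 [[0.514  0.262  0.2397]] wrist [[382.8 317.2]] top [[130.4 289.3]] scene [[485.6 222.4]]
0.3 [[0.5192 0.262  0.2392]] wrist [[394.8 315.9]] top [[130.7 284.9]] scene [[484.  225.1]]
0.4 [[0.5296 0.2621 0.2373]] wrist [[417.8 312.4]] top [[131.6 276.3]] scene [[480.5 230.9]]
top obs 128.8 301.3
```

Call:
move_arm(
  commands=[
    [[0.2, -0.02, 0], [0, 0, 0], 0.1],
    [[0.0, 0, -0.2], [0, 0, 0], 0.1],
    [[0, 0, -0.1], [0, 0, 0], 0.1],
    [[0, 0, 0], [0, 0, 0], 0.1],
  ],
)

```text
clock: 14.95
tcp_pos: [0.4939, 0.2637, 0.2376]
orientation: [-0.001, 0.724, 0.69, -0.001]
wrist_force: [-0.3, -0.0, -0.1]
finger_gap: 0.0467
```

Call:
move_arm(
  commands=[
    [[-0.15, 0, 0.02], [0, 0, 0], 0.1],
    [[-0.15, 0, 0.02], [0, 0, 0], 0.1],
    [[-0.1, 0, 0], [0, 0, 0], 0.1],
    [[0, 0, 0], [0, 0, 0], 0.1],
  ],
)

```text
clock: 15.35
tcp_pos: [0.4779, 0.2642, 0.2412]
orientation: [0.0, 0.724, 0.69, 0.0]
wrist_force: [-0.2, -0.2, -0.7]
finger_gap: 0.0471
```

```bash
python3 w.py 16; python3 knob.py w_16.npz .5525 .1822 .005|head -4; python3 - <<'E'
from h import *
from workcell import env,eyes
t=eyes.read_camera('top')['frame'][:,:,::-1]
cv2.imwrite("pics/t16.png",cv2.resize(t[190:330,110:290],None,fx=4.2,fy=4.2,interpolation=cv2.INTER_CUBIC))
E
```

```text
[0.4779 0.2642 0.2412] toolx yaw -2.71
0 [[0.4879 0.2619 0.2384]] wrist [[353.3 336. ]] top [[130.2 311.1]] scene [[492.7 211.3]]
0.05 [[0.4931 0.2619 0.2392]] wrist [[367.2 336.5]] top [[130.  306.8]] scene [[491.5 213.2]]
0.1 [[0.4983 0.2619 0.2397]] wrist [[381.2 336.6]] top [[130.  302.4]] scene [[490.1 215.3]]
0.15 [[0.5035 0.262  0.24  ]] wrist [[395.2 336.4]] top [[130.  298.1]] scene [[488.7 217.5]]
```

View pics/w_16.png

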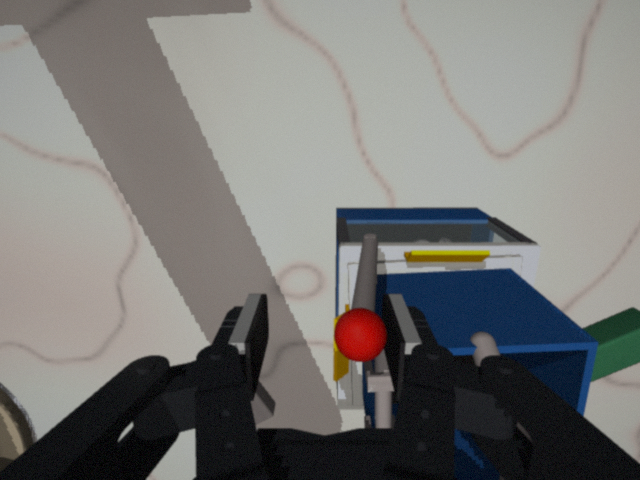

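View pics/t16.png

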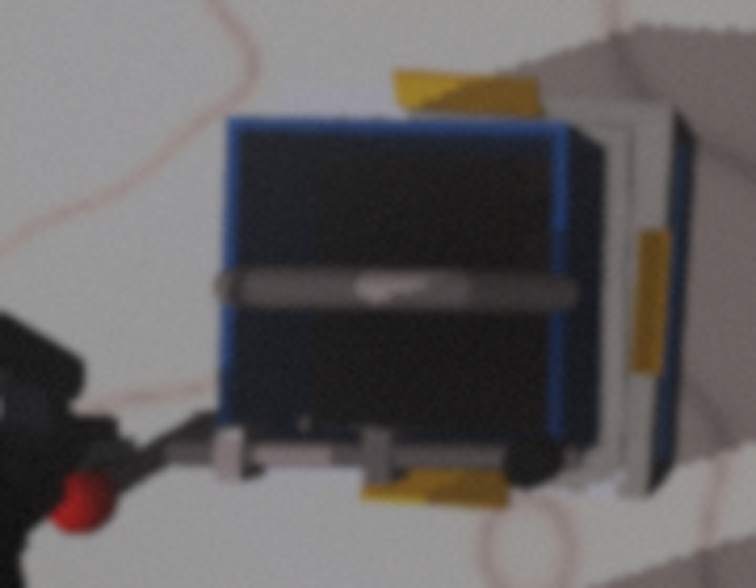

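Call:
move_arm(
  commands=[
    [[-0.06, 0, 0], [0, 0, 0], 0.1],
    [[-0.04, 0, 0], [0, 0, 0], 0.1],
    [[0, 0, 0], [0, 0, 0], 0.1],
  ],
)

```text
clock: 15.85
tcp_pos: [0.4748, 0.2641, 0.2407]
orientation: [0.0, 0.724, 0.69, 0.0]
wrist_force: [2.1, 0.0, -0.8]
finger_gap: 0.0469
```

Call:
move_arm(
  commands=[
    [[-0.05, 0, 0], [0, 0, 0], 0.1],
    [[0, 0, 0], [0, 0, 0], 0.1],
  ],
)

```text
clock: 16.05
tcp_pos: [0.4729, 0.2641, 0.2408]
orientation: [0.0, 0.724, 0.69, 0.0]
wrist_force: [3.1, 0.8, -0.4]
finger_gap: 0.0469
```

```bash
python3 w.py 17;  python3 knob.py w_17.npz .5525 .1822 .005|head -3; python3 - <<'E'
from h import *
from workcell import env,eyes
t=eyes.read_camera('top')['frame'][:,:,::-1]
cv2.imwrite("pics/t17.png",cv2.resize(t[190:330,110:290],None,fx=4.2,fy=4.2,interpolation=cv2.INTER_CUBIC))
E
```

```text
[0.4729 0.2641 0.2408] toolx yaw -2.75
0 [[0.4879 0.2619 0.2384]] wrist [[366.6 335.9]] top [[130.2 311.1]] scene [[492.7 211.3]]
0.05 [[0.4931 0.2619 0.2392]] wrist [[380.6 336.4]] top [[130.  306.8]] scene [[491.5 213.2]]
0.1 [[0.4983 0.2619 0.2397]] wrist [[394.6 336.5]] top [[130.  302.4]] scene [[490.1 215.3]]
```

View pics/w_17.png

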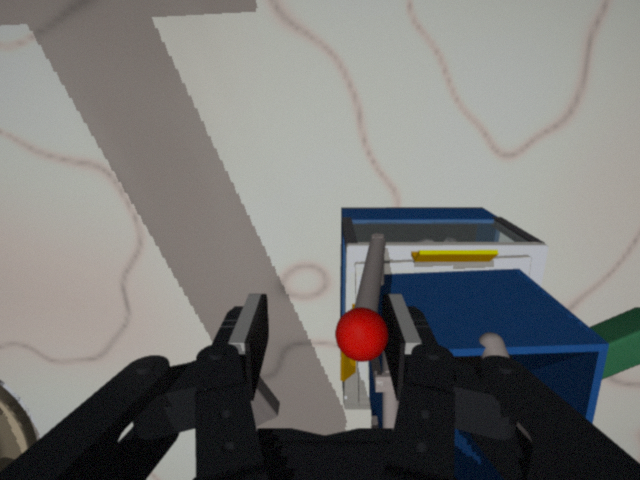

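View pics/t17.png

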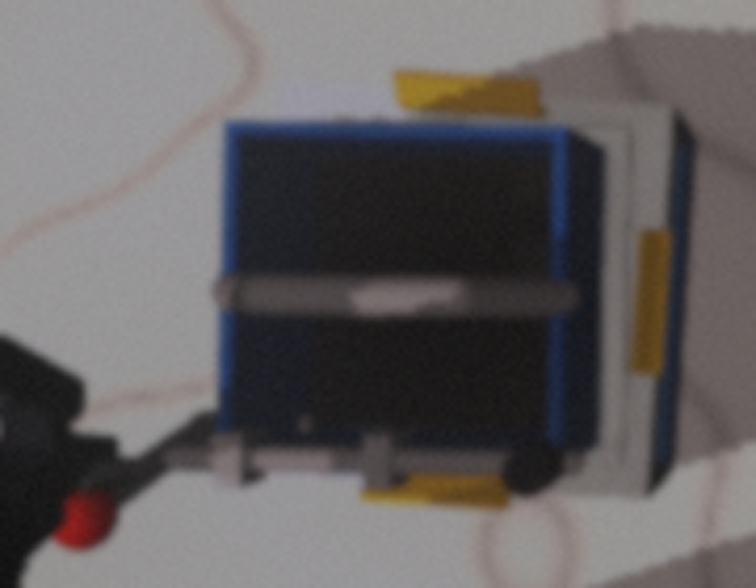

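Call:
move_arm(
  commands=[
    [[0.25, 0, 0], [0, 0, 0], 0.1],
    [[0, 0, 0.6], [0, 0, 0], 0.1],
    [[0, -0.2, 0.9], [0, 0, 0], 0.1],
    [[0.1, -0.7, 0], [0, 0, 0], 0],
    [[0.1, -0.9, 0], [0, 0, 0], -0.2],
  ],
)

```text
clock: 16.75
tcp_pos: [0.4912, 0.1924, 0.3019]
orientation: [0.0, 0.723, 0.691, 0.001]
wrist_force: [-0.3, -0.4, 0.3]
finger_gap: 0.0343
```

Call:
move_arm(
  commands=[
    [[0.1, -0.9, 0], [0, 0, 0.02], -0.2],
    [[0.1, -0.5, 0], [0, 0, 0], -0.2],
    [[0, 0, 0], [0, 0, 0], -0.2],
  ],
)

```text
clock: 17.05
tcp_pos: [0.4989, 0.1338, 0.3007]
orientation: [-0.0, 0.724, 0.69, -0.0]
wrist_force: [0.0, 0.5, 0.3]
finger_gap: 0.0345
```

```bash
python3 w.py 18 .5515 .1822 .005 .115;  python3 - <<'E'
from h import *
from workcell import env,eyes
t=eyes.read_camera('scene')['frame'][:,:,::-1]
cv2.imwrite("pics/s18.png",cv2.resize(t[150:350,320:510],None,fx=3,fy=3,interpolation=cv2.INTER_CUBIC))
E
```

```text
[0.4989 0.1338 0.3007] toolx yaw -2.79
```

View pics/w_18.png

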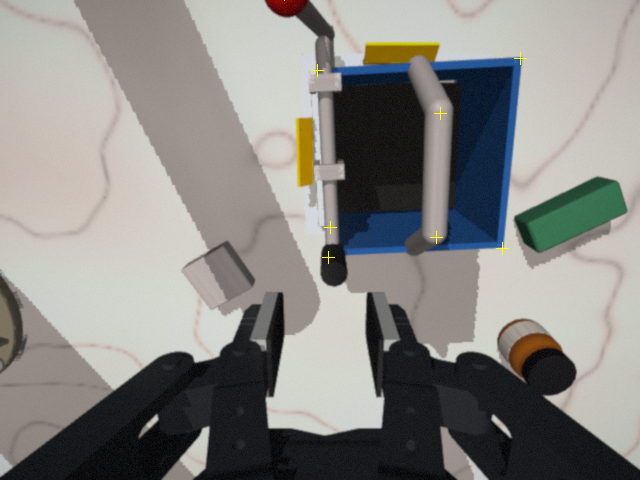

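View pics/s18.png

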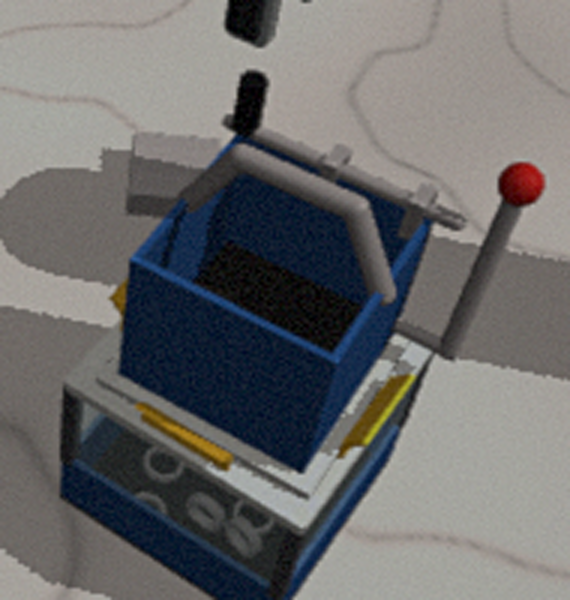

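Call:
move_arm(
  commands=[
    [[0.09, 0, -0.5], [0, 0, 0.2], -0.2],
    [[0, 0, -0.5], [0, 0, 0.2], -0.2],
    [[0, 0, -0.37], [0, 0, 0], -0.2],
    [[0, 0, 0], [0, 0, 0], -0.2],
  ],
)

```text
clock: 17.55
tcp_pos: [0.5005, 0.1371, 0.2437]
orientation: [-0.002, 0.703, 0.712, -0.002]
wrist_force: [0.7, -0.1, 0.2]
finger_gap: 0.0341
```

```bash
python3 w.py 19 .5515 .1822 .005 .115
```

```text
[0.5005 0.1371 0.2437] toolx yaw 0.71
```

View pics/w_19.png

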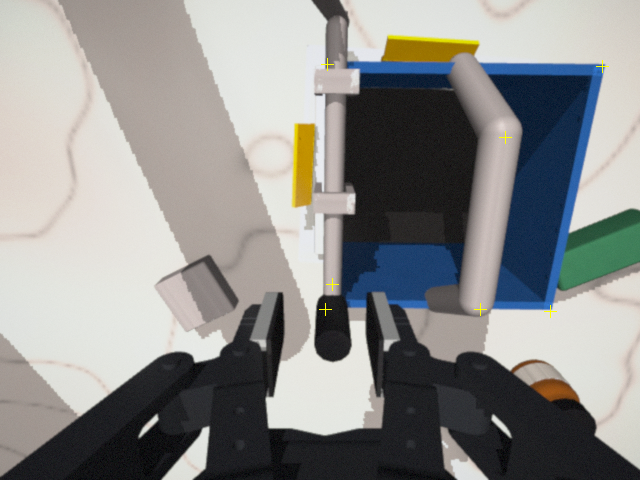

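Call:
move_arm(
  commands=[
    [[0.04, 0, 0.03], [0, 0, 0], -0.6],
    [[0, 0, 0], [0, 0, 0], -1],
    [[0, 0, 0], [0, 0, 0], -1],
    [[0, 0, 0], [0, 0, 0], -1],
  ],
)

```text
clock: 18.0
tcp_pos: [0.5042, 0.1364, 0.2483]
orientation: [0.0, 0.703, 0.711, 0.001]
wrist_force: [-1.6, 1.5, 6.1]
finger_gap: 0.0128
```

Call:
move_arm(
  commands=[
    [[0, 0.1, 0], [0, 0, 0], -1],
    [[0, 0.15, 0], [0, 0, 0], -1],
    [[0, 0.15, 0], [0, 0, 0], -1],
    [[0, 0.1, 0], [0, 0, 0], -1],
    [[0, 0, 0], [0, 0, 0], -1],
  ],
)

```text
clock: 18.5
tcp_pos: [0.5041, 0.1564, 0.2483]
orientation: [0.001, 0.703, 0.711, 0.001]
wrist_force: [-2.1, 1.0, 7.0]
finger_gap: 0.0126
```

Call:
move_arm(
  commands=[
    [[0, 0.08, 0], [0, 0, 0], -1],
    [[0, 0.06, 0], [0, 0, 0], -1],
    [[0, 0.02, 0], [0, 0, 0], -1],
    [[0, 0, 0], [0, 0, 0], -1],
  ],
)

```text
clock: 18.9
tcp_pos: [0.504, 0.1623, 0.2482]
orientation: [0.001, 0.703, 0.711, 0.0]
wrist_force: [-1.6, -0.4, 6.6]
finger_gap: 0.0129
```

Call:
move_arm(
  commands=[
    [[0, 0.06, 0], [0, 0, 0], -1],
    [[0, 0, 0], [0, 0, 0], -1],
  ],
)

```text
clock: 19.1
tcp_pos: [0.5041, 0.1629, 0.2485]
orientation: [0.002, 0.704, 0.71, -0.001]
wrist_force: [-2.1, -7.9, 7.4]
finger_gap: 0.0127
```

```bash
python3 w.py 20 .5515 .1822 .005 .115; python3 - <<'E'
from h import *
from workcell import env,eyes
t=eyes.read_camera('scene')['frame'][:,:,::-1]
cv2.imwrite("pics/s20.png",cv2.resize(t[150:350,320:510],None,fx=3,fy=3,interpolation=cv2.INTER_CUBIC))
E
```

```text
[0.5041 0.1629 0.2485] toolx yaw 0.54
```

View pics/w_20.png

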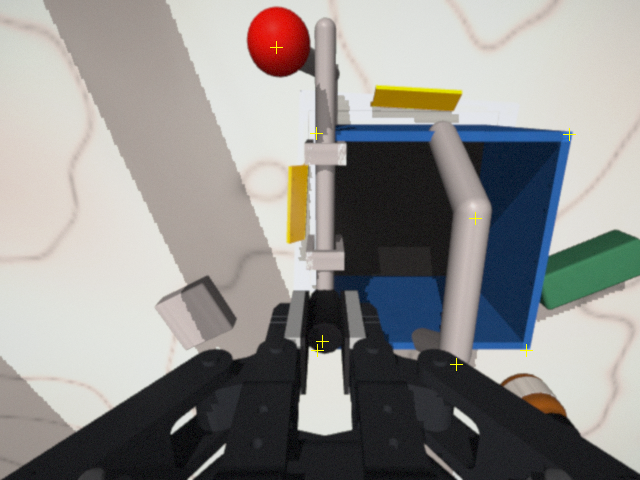

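View pics/s20.png

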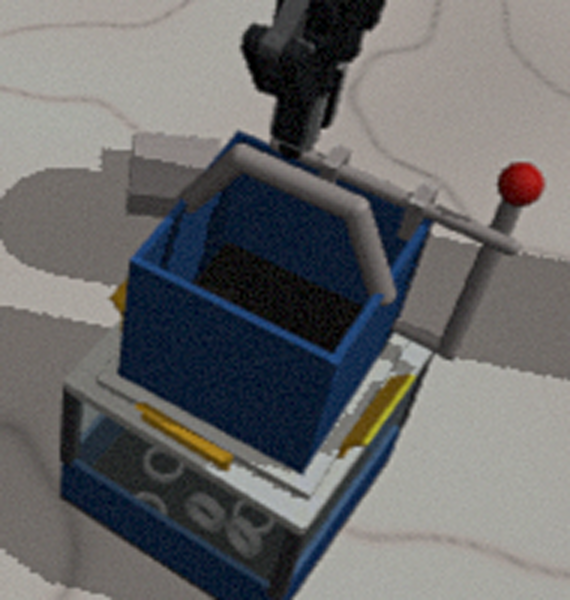

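Call:
move_arm(
  commands=[
    [[0, -0.03, 0], [0, 0, 0], -0.5],
    [[0, 0, 0], [0, 0, 0], -0.2],
    [[0, 0, 0], [0, 0, 0], -0.2],
    [[0, 0, 0.5], [0, 0, 0], -0.2],
    [[0, 0, 0.9], [0, 0, 0], -0.2],
  ],
)

```text
clock: 19.7
tcp_pos: [0.5023, 0.1636, 0.3009]
orientation: [-0.002, 0.703, 0.711, -0.002]
wrist_force: [1.4, -0.2, -0.2]
finger_gap: 0.034
```

Call:
move_arm(
  commands=[
    [[0, 0, 0.9], [0, 0, 0], -0.2],
    [[-0.5, 0, 0.9], [0, 0, 0], -0.2],
    [[-0.9, -0.3, 0.3], [0, 0, 0], -0.2],
    [[-0.5, -0.5, 0], [0, 0, 0], -0.2],
    [[0, 0, 0], [0, 0, 0], -0.2],
  ],
)

```text
clock: 20.2
tcp_pos: [0.4258, 0.1309, 0.3885]
orientation: [0.001, 0.703, 0.711, 0.001]
wrist_force: [-0.1, -0.5, 0.7]
finger_gap: 0.0344
```

```bash
python3 w.py 21 .5515 .1822 .005 .115; python3 - <<'E'
from h import *
from workcell import env,eyes
t=eyes.read_camera('scene')['frame'][:,:,::-1]
cv2.imwrite("pics/s21.png",cv2.resize(t[170:320,330:490],None,fx=4.8,fy=4.8,interpolation=cv2.INTER_CUBIC))
cv2.imwrite("pics/s21f.png",t)
t=eyes.read_camera('top')['frame'][:,:,::-1]
cv2.imwrite("pics/t21.png",cv2.resize(t[190:330,110:290],None,fx=4.2,fy=4.2,interpolation=cv2.INTER_CUBIC))
cv2.imwrite("pics/t21f.png",t)
E
```

```text
[0.4258 0.1309 0.3885] toolx yaw 0.59
```

View pics/w_21.png

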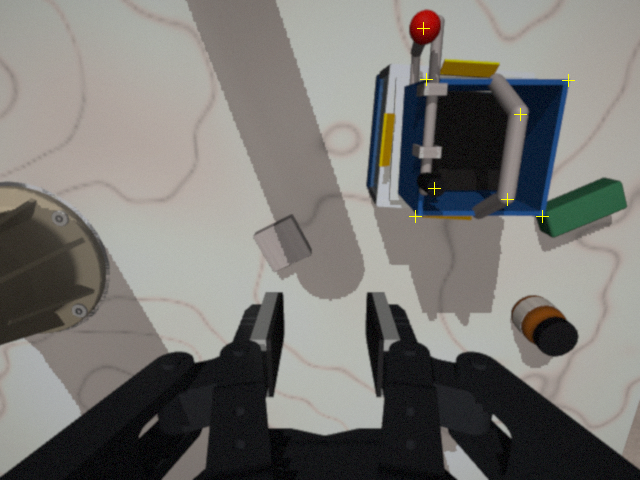

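View pics/s21.png

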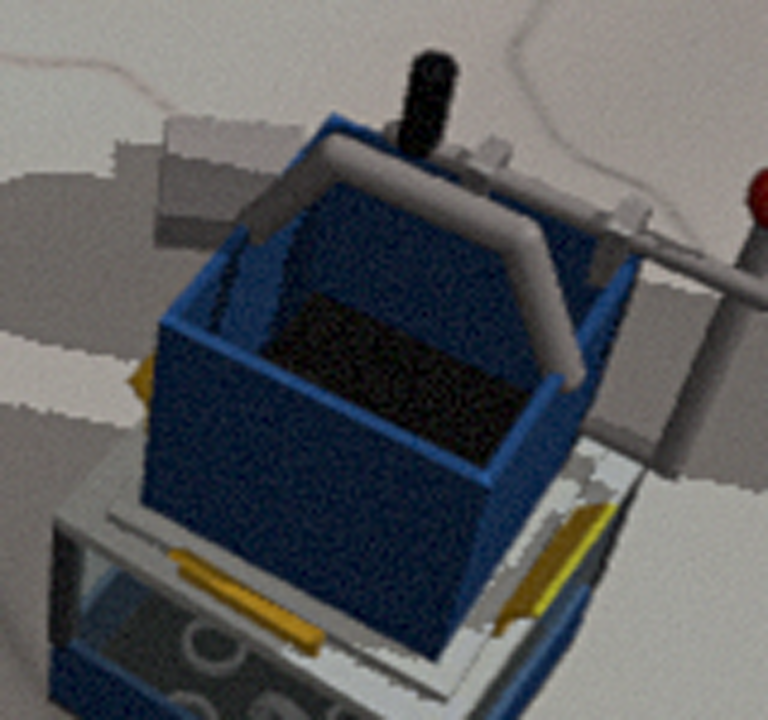

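View pics/t21.png

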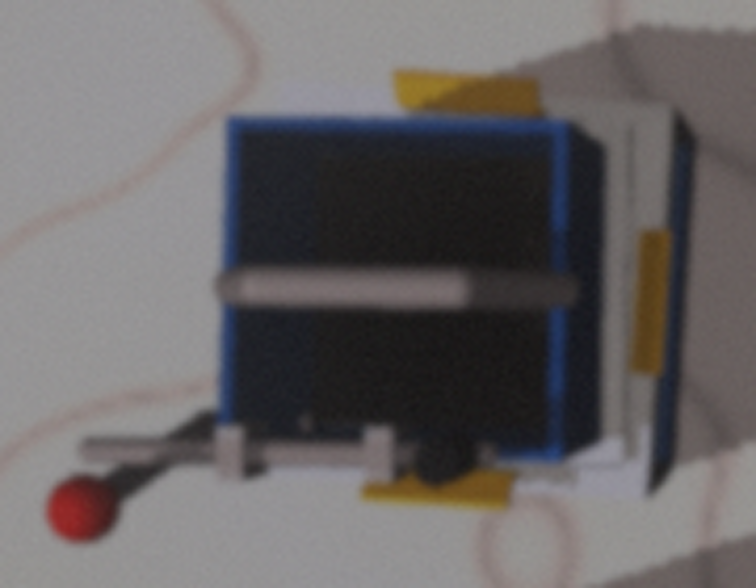

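```bash
python3 - <<'E'
from h import *
d=np.load("w_21.npz")
cv2.imwrite("pics/w21c.png",cv2.resize(d["im"][0:225,360:590],None,fx=3.4,fy=3.4,interpolation=cv2.INTER_CUBIC))
E
```

```text
(no output)
```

View pics/w21c.png

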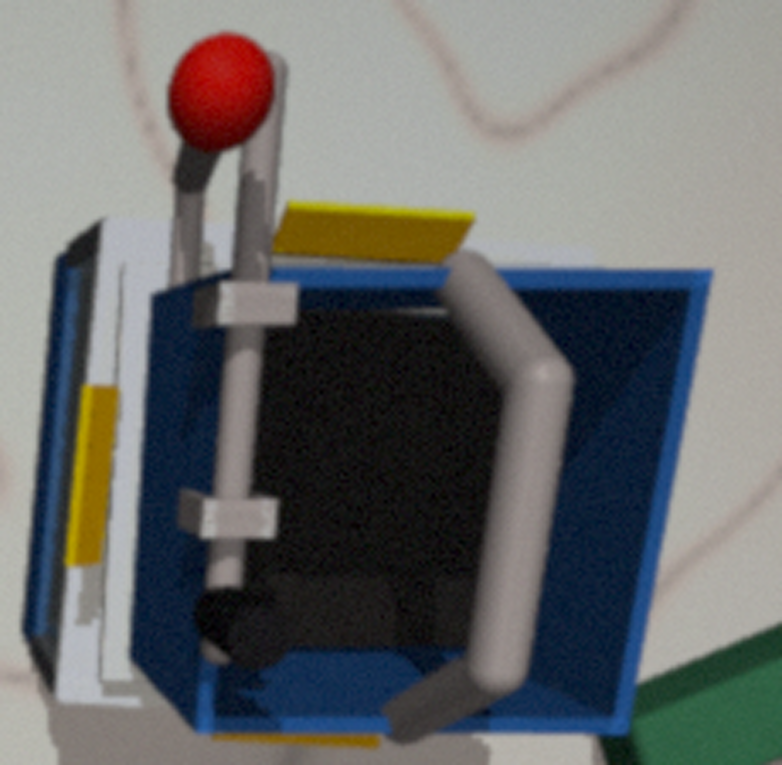

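```bash
cat > f21.py <<'E'
from h import *
from workcell import eyes
im,Kt,Tt=cam(eyes,"top");sc,Ks,Ts=cam(eyes,"scene")
d=np.load("w_21.npz")
a=-.1745;kn=[-46+105*np.sin(a),80,20+105*np.cos(a)]
o=[([[52,52,95],[52,-52,95],kn],un([[229,116],[569,121],[82,509]],(110,190),4.2),Kt,Tt),
([[52,-52,95],[52,52,95],[-52,52,95],[-52,-52,95],[52,52,6],[52,-52,6],[60,60,0],[60,-60,6]],un([[163,322],[490,485],[638,258],[332,117],[435,660],[143,500],[440,703],[108,513]],(330,170),4.8),Ks,Ts),
([[52,52,95],[52,-52,95],[-52,-52,95],[-60,60,6],[-60,-60,6],kn],un([[712,270],[630,732],[198,732],[122,262],[105,680],[222,92]],(360,0),3.4),d["K"],d["T"])]
def f(v,oo):
    Rm=R.from_rotvec(v[3:]).as_matrix(); 
    return np.concatenate([(proj(np.array(P)/1000@Rm.T+v[:3],K,T)-uv).ravel() for P,uv,K,T in oo])
for oo in (o,o[1:2],o[2:]):
    r=least_squares(f,[.554,.181,.115,0,0,-.04],args=(oo,),loss='soft_l1')
    print(r.x[:3].round(4),np.degrees(r.x[3:]).round(2),r.fun.round(1), (R.from_rotvec(r.x[3:]).apply([0,0,.132])+r.x[:3]).round(4))
    r=least_squares(lambda v:f([v[0],v[1],.115,0,0,v[2]],oo),[.554,.181,-.04],loss='soft_l1')
    print(r.x.round(4),np.degrees(r.x[2]).round(2),r.fun.round(1))
q=r.x
r=least_squares(lambda v:f([v[0],v[1],.115,0,0,v[2]],o),[.554,.181,-.04],loss='soft_l1');q=r.x
print("bolt knob top, home: wrist",(proj(place([[-49.5,-22,132]],q,.115),d["K"],d["T"])-[360,0])*3.4,"top",(proj(place([[-49.5,-22,132]],q,.115),Kt,Tt)-[110,190])*4.2)
E
python3 f21.py
```

```text
[0.5527 0.1827 0.1154] [-0.11  0.15  0.34] [-0.7 -0.  -0.3 -0.3  0.3 -0.1 -1.   0.1  0.2  1.3  2.3 -0.8  0.4 -0.8
  0.2  1.5 -0.8  1.1  1.   1.5 -0.8 -0.5  0.6 -0.5 -0.8  0.5 -0.6  0.3
  0.4  0.1 -1.6  1.1 -0.1  0.2] [0.553  0.183  0.2474]
[0.5529 0.1829 0.0054] 0.31 [-0.6 -0.  -0.2 -0.2  0.5 -0.1 -1.1  0.2  0.2  1.3  2.2 -0.6  0.3 -0.5
  0.2  1.7 -0.8  1.4  1.   1.7 -0.8 -0.3  0.6 -0.4 -1.   0.5 -0.7  0.1
  0.7 -0.  -1.5  0.8 -0.3  0.4]
[0.5439 0.1786 0.1033] [-0.31 -0.6   0.82] [ 0.1  0.1 -0.1  0.1  0.4 -0.3 -0.1  0.5 -0.4  0.  -0.3  0.7  0.4 -0.2
 -0.1 -1. ] [0.5425 0.1794 0.2353]
[0.5517 0.182  0.0085] 0.49 [-1.1 -0.5  0.1  0.3  1.9 -1.5  0.  -1.2  0.2  0.8 -0.8  0.7  1.   0.8
 -0.8 -0.9]
[0.5533 0.183  0.1143] [-0.09  0.11  0.49] [ 0.5 -0.9 -0.5 -0.2 -0.  -0.2  0.7  0.1 -1.   0.8  0.   0.5] [0.5536 0.1832 0.2463]
[0.5532 0.1831 0.0087] 0.5 [ 0.9 -1.  -0.3  0.  -0.1  0.   0.8 -0.1 -1.   0.8 -0.2  0.4]
bolt knob top, home: wrist [[259.61576988 636.8314582 ]] top [[433.32819017 462.0103891 ]]
```

```bash
python3 - <<'E'
from workcell import env,job
s=env.get_state();print(s["clock"],s["wrist_force"],abs(s["qvel"]).max())
print(job.hand_in())
E
```

```text
20.45 [-0.34515301  0.01941713  0.08208378] 0.007245090457394031
the job is handed in; nothing more can be done
None
```

The job is done and handed in at about 20.5 s of the 72 s allowed; no verdict comes back. I carried the hopper by its bail into the seat and let go, drew the bolt, and threw the lever to its stop. All five rings dropped into the tray. I then swung the trap door shut, pushed the bolt home and lifted the arm clear.

**Last checks from all three cameras:**
- **Hopper:** about 2 mm from the seat centre, with its underside about 0.4 mm above the seat height. Tilt is about 0.2°. It now sits turned about 3° from the seat as I measured it, inside the guides.
- **Trap door and bolt:** the lever knob fits the shut position. The bolt knob matches home to about 1–2 mm, and the bolt stopped at about 8 N when I pushed it in.
- **Rings:** I counted five in the tray through the clear panel, two of them on edge. The final pictures were cropped, so the last full count was with the gripper still at the bolt; I did not count again afterwards.
- **Bystanders:** wax, jar and bench block show no sign of having moved. I judged this by eye and did not measure it.

**What went wrong or disagreed:**
- **Closing the door:** on the first try the fingertip rode up on the red knob (about 17 N upward), which shifted the hopper a few millimetres within its guide play. I backed off, went lower and closed it cleanly.
- **Camera fit:** the scene camera fitted alone put the hopper about 12 mm low and 9 mm off in x. The wrist camera and the combined fit did not bear that out.

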